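# Stage a pin case and hold the transit tote's gate open

## Robot

A 6-joint arm with a two-finger parallel gripper is mounted at the origin on the work surface. World frame = base frame: x ahead of the robot, y to its left, z up, the work surface at z = 0. Lengths are in m, angles in rad, forces in N, time in s.
With the tool pointing down it reaches from about 0.35 to 0.775 m from the base axis. Payload 7.3 kg.
Tool frame: the origin (TCP) lies midway between the tips of the shut fingers; the grasp point (between the pads) lies 19 mm behind it (robot.grasp_offset is the z of the grasp point in the tool frame, in m); z points along the fingers, y is the direction in which the jaws open and shut (so a half turn about z gives the same grasp; the last joint's range is limited). The gripper opens to 92 mm and grips with 3 to 60 N. Pads are 19 mm wide; open, the fingers measure 130 mm over their backs; the gripper's body (75 mm by 190 mm) begins 47 mm behind the grasp point.
Start: joints at [1.151, 0.342, 1.524, -0, 1.275, -0.146], TCP at [0.142, 0.505, 0.227] pointing down, gripper open.
Joint ranges: [-2.53, 2.53], [-0.77, 2.02], [0.04, 2.7], [-1, 4.14], [0.28, 2.66], [-3.11, 3.11]. Speed limits (rad/s): [2.57, 2.57, 3.14, 3.14, 3.14, 3.14].

## Interface

Orientations are given as [roll, pitch, yaw] about the fixed x, y, z axes, in that order (R = Rz(yaw) Ry(pitch) Rx(roll)).
In Python, from cell import observe, imaging, workorder, robot gives the robot as it stands. The module is installed in compiled form; this text tells all that it offers.
- The arm moves only by the tool send_rows, never from a script. Its argument "series" is a list of rows, each a list of 7 numbers: the shift along the tool's x, y, z in m, then the turn, a rotation vector about the tool's x, y, z in rad, then the closure, from 0 (fully open) to 1 (shut). A call has 1 to 5 rows; each row shifts and turns the commanded pose from where the row before left it, along the tool's axes as they then stand; what a row does not reach is not made up. A row lasts 1/12 s, in which the tool goes at most 41.7 mm and 7.16 degrees, less where a joint would pass 70% of its speed; a pose out of reach is approached as far as the arm can. A call is refused whole if a number of a shift passes 0.0417 or a number of a turn 0.125, either way. A call with a gripper value outside its range is refused whole. The fingers move at their own pace and stop on an object; "newtons" is the grip in N (left out, the last holds). Time passes only in rows, so rows that do not move let the fingers close. It gives the time, the measured TCP pose, the force and the opening at its end, in the units of the state.
- observe(): the state, without advancing time (a new reading comes with each control period).
- imaging.read_camera(name): name is "scene" or "top" or "wrist"; returns a dict with "color" (420x560x3 uint8, red, green, blue), "range_z" (420x560 float32, m along the optical axis (not along the pixel's ray), 0 where there is no reading), "vfov" (degrees; the focal length in pixels is half the picture's height over the tangent of half this angle, whatever the lens; pixels are square), "cx", "cy" (the principal point, pixels), "T" (4x4, takes a point from camera to world coordinates). Camera axes: x right, y down, z forward; pixel columns grow to the right and rows downward; lengths in m; the calibration is good to about 2 mm. A picture is of the moment at which its call begins.
- workorder.hand_in(): hands the job in, once; it reports no verdict.
The state is a dict: "time": time; "qpos": joint angles; "qvel": joint speeds; "joint_efforts": joint torques, N m; "tool_pos": TCP position; "tool_rot": TCP orientation; "contact_force": force on the tool from outside, world axes, zero at the start; "torque": the same for the moment, N m; "opening": finger opening in m.
Only numpy, scipy, OpenCV 4.12 (cv2) and the standard library are available. Lean on these libraries where they do the work, as an engineer would, in place of code of your own. Each camera call takes 0.05 s, during which the arm holds its last target.

## Task

Get the transit tote ready for loading: lay the pin case with the green band flat on the narrow raised rest, centred and lengthways along it. Then open the tote: squeeze both tabs of the blue catch fully in, after that both tabs of the orange catch, take the gate by its red post and swing it out past its detent until it stands wide open, nearly square to the opening. Finish while holding the gate wide by the red post (it springs back if let go), with the case still lying on its rest and the other bench things left alone.

Things in the scene. Friction and masses are not known exactly. Their poses are not given: they have to be found in the camera images.
- case_mid (a point): centre (half-way up) of the loose pin case: a closed frosted-clear plastic case with a green band round its middle, 110 x 44 x 18 mm (x, y, z), about 90 g, lying flat on the bench. x along its length. (A similar case with an amber lid and black band is not the one.)
- rest_top (a point): centre of the top face of the narrow raised rest: a black rubber-topped bar 100 mm long (x) and 26 mm wide (y), its top 70 mm above the bench, on two pillars and a dark steel foot 110 x 90 x 8 mm, fixed. x along the bar, z up.
- blue_mid (a point): blue catch on the header bar over the opening: point midway between its two upright blue tabs, at grip height. x = squeeze direction, towards the hinge; y into the tote. Tabs 7 mm thick, 26 mm along y, from 24 below to 18 mm above this point; outer faces 50 mm apart when out, 28 mm fully in. Base plate 24 mm below. The other catch is 90 mm away along x; the colours may be in either place.
- orange_mid (a point): orange catch on the header bar over the opening: point midway between its two upright orange tabs, at grip height. x = squeeze direction, towards the hinge; y into the tote. Tabs 7 mm thick, 26 mm along y, from 24 below to 18 mm above this point; outer faces 50 mm apart when out, 28 mm fully in. Base plate 24 mm below. The other catch is 90 mm away along x; the colours may be in either place.
- blue_a (a joint): how far the blue catch's tab at the free (red post) end has been pushed in along the gate: 0 = out (starts at 0 to 0.0015), 0.011 m = fully in. It takes about 4 N and stays where it is left; with both tabs in by 0.007 or more the catch lets go of the gate.
- blue_b (a joint): how far the blue catch's tab at the hinge end has been pushed in along the gate: 0 = out (starts at 0 to 0.0015), 0.011 m = fully in. It takes about 4 N and stays where it is left; with both tabs in by 0.007 or more the catch lets go of the gate.
- orange_a (a joint): how far the orange catch's tab at the free (red post) end has been pushed in along the gate: 0 = out (starts at 0 to 0.0015), 0.011 m = fully in. It takes about 4 N and stays where it is left; with both tabs in by 0.007 or more the catch lets go of the gate.
- orange_b (a joint): how far the orange catch's tab at the hinge end has been pushed in along the gate: 0 = out (starts at 0 to 0.0015), 0.011 m = fully in. It takes about 4 N and stays where it is left; with both tabs in by 0.007 or more the catch lets go of the gate.
- pull: the red upright round post on top of the gate's free end, 16 mm across, 52 mm tall; the origin is its centre, 125 mm above the bench. It is part of the gate and turns with it; the gate's top edge is 25 mm below the origin. Nothing stands within 25 mm of it.
- gate_hinge (a point): a point on the gate's vertical hinge axis, 125 mm above the bench, level with the red post's centre and 240 mm from it
- gate (a joint): gate angle: 0 = shut, 1.5 rad = open stop; wide open is 1.2 or more. Opens away from the tote, counter-clockwise from above. Clear panel, dark frame, 250 mm long, top at 100 mm (lugs by the catches to 120 mm). A spring pulls it shut (1 to 2 N at the post); a sprung ball detent at 0.85 takes up to 8 N more at the post; let go beyond it, the gate falls back to 0.95. Locked while either catch has a tab out.
- spare_mid (a point): centre of the spare case with amber lid and black band, 110 x 44 x 18 mm: leave alone
- bottle: white squeeze bottle with red cap, 60 mm across, 160 mm tall; origin under it: leave alone
- jar: amber jar with black lid, 60 mm across, 70 mm tall; origin under it: leave alone
- beaker: clear glass beaker, 70 mm across, 90 mm tall; origin under it: leave alone
- vial: small glass vial with blue cap, 28 mm across, 50 mm tall; origin under it: leave alone
- spatula: steel spatula lying flat, 160 mm long; origin under it: leave alone
There are look-alikes about, which are no part of the job. Leave any pink look-alike of the part that bears case_mid alone. Leave any pink look-alike of the part that bears rest_top alone.

How it is judged:
By the outcome, as a careful person would: the job done as asked, in the order asked, and still so for the second after the job is handed in, while the arm keeps its last pose, push and grip.
It also fails if it takes over 64 s, if anything falls off the work surface, if the arm or the gripper's body presses on something with over 40 N, if the wrist force passes 120 N, or if a joint passes its speed limit or range.

## Working session

There is one attempt and no reset: what is moved stays moved. The work goes in short steps, Python scripts to look and compute and a tool call to move; the robot and the scene stay as the last step left them, time stands still between calls to the robot, and variables do not carry over. Pictures are saved under pics/ and viewed, and the job is handed in when it is done.

Besides the shell and the picture viewer there is one more tool, called after "Call:" as a command line: name --pt "numbers of a row" for each row, then --argument value for the rest. send_rows: Moves the arm, as the interface text tells. Its arguments: {"type":"object","properties":{"series":{"type":"array","items":{"type":"array","items":{"type":"number"}}},"newtons":{"type":"number"}},"required":["series"]}

```bash
mkdir -p pics
cat > h.py <<'E'
import numpy as np, cv2
from cell import observe, imaging, workorder, robot
def cam(n):
    d=imaging.read_camera(n); np.savez('%s.npz'%n,**d); return d
def f(d): return d["color"].shape[0]/2/np.tan(np.radians(float(d["vfov"]))/2)
def ray(d,u,v):
    T=d["T"]; r=T[:3,:3]@np.array([(u-d["cx"])/f(d),(v-d["cy"])/f(d),1.]); return T[:3,3],r
def onz(d,u,v,z):
    o,r=ray(d,u,v); return o+r*(z-o[2])/r[2]
def pt(d,u,v):
    o,r=ray(d,u,v); return o+r*d["range_z"][int(v),int(u)]
def save(d,name,s=1,crop=None):
    im=d["color"][:,:,::-1]
    if crop: im=im[crop[1]:crop[3],crop[0]:crop[2]]
    cv2.imwrite('pics/'+name,cv2.resize(im,None,fx=s,fy=s,interpolation=cv2.INTER_CUBIC))
E
python3 - <<'E'
from h import *
for n in ["scene","top","wrist"]:
    d=cam(n); save(d,n+"0.png",1.4); print(n,d["T"].round(3).tolist(),d["vfov"],d["cx"],d["cy"])
s=observe(); print(s); print(robot.grasp_offset)
E
```

```text
scene [[0.652, 0.592, -0.474, 1.034], [0.758, -0.505, 0.412, -0.527], [0.005, -0.628, -0.778, 0.952], [0.0, 0.0, 0.0, 1.0]] 56.5416812631382 274.3907624424697 209.16562006766648
top [[0.006, -0.998, 0.066, 0.409], [-1.0, -0.005, 0.011, -0.098], [-0.01, -0.066, -0.998, 1.712], [0.0, 0.0, 0.0, 1.0]] 42.92932210064651 277.53671485023864 219.00612071714204
wrist [[0.27, 0.931, 0.246, 0.075], [0.963, -0.261, -0.07, 0.523], [-0.001, 0.255, -0.967, 0.386], [0.0, 0.0, 0.0, 1.0]] 68.18321522160011 278.70534481661394 212.091797834192
{'time': 0.15, 'qpos': array([ 1.15102062e+00,  3.42555917e-01,  1.52477642e+00,  2.07634729e-05,
        1.27542449e+00, -1.45981335e-01]), 'qvel': array([-0.00038398, -0.00221531, -0.00370882, -0.00173391, -0.00018594,
        0.00047582]), 'joint_efforts': array([ 1.24653056e-03, -4.31482708e+01, -2.44348902e+01,  7.18475995e-02,
        5.37620753e-02, -9.21114884e-05]), 'tool_pos': array([0.14179121, 0.50517584, 0.22621552]), 'tool_rot': array([-3.14044375e+00, -1.88990209e-04,  2.86779212e+00]), 'contact_force': array([ 0.03873796,  0.41061621, -0.19667182]), 'torque': array([-0.08812637, -0.00785301,  0.01688658]), 'opening': 0.09215465552314316}
-0.0188
```

View pics/scene0.png

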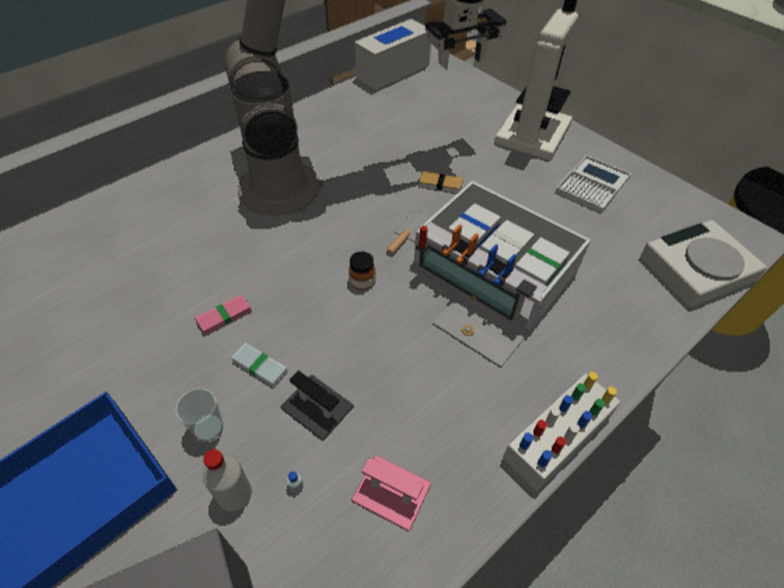

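View pics/top0.png

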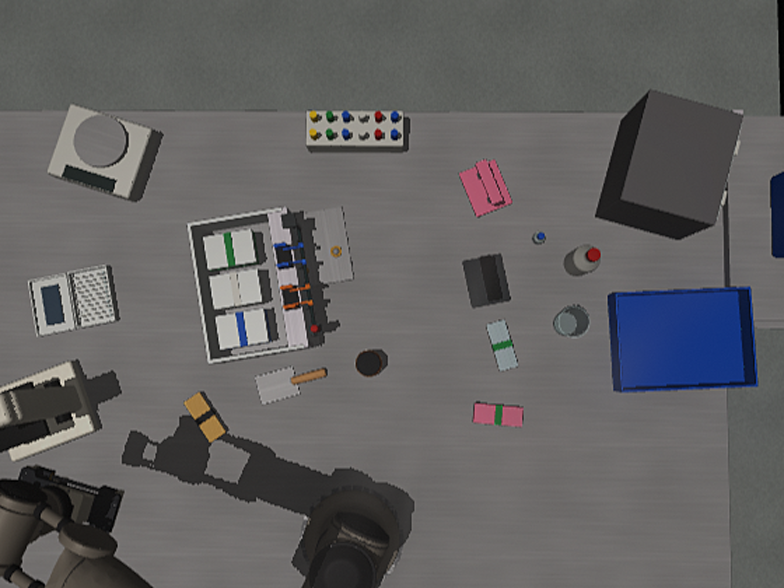

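View pics/wrist0.png

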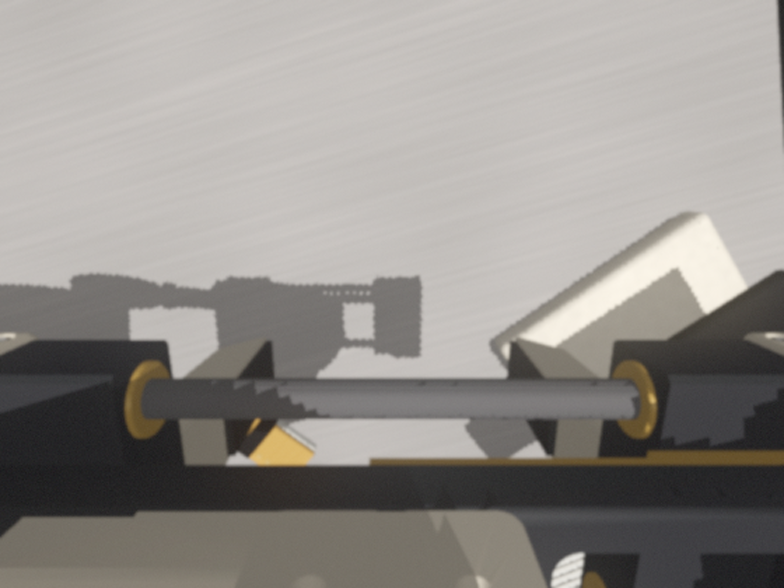

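The pictures show the target case at top (502,345), the rest at (486,280), and the pink look-alikes at (498,414) and (486,187). The gate runs along x≈310 in the top view, with blue towards the hinge, orange next to it, and the red post at (316,329).

Run:
```python
from h import *
d=dict(np.load('top.npz'))
save(d,"tcase.png",6,(320,160,425,260))
save(d,"tgate.png",6,(180,140,260,260))
e=dict(np.load('scene.npz'))
save(e,"sgate.png",5,(285,125,425,235))
save(e,"srest.png",5,(160,235,260,315))
for n,q in(("top",d),("scene",e)):
    c=q["color"].astype(int); R,G,B=c[...,0],c[...,1],c[...,2]
    hsv=cv2.cvtColor(q["color"],cv2.COLOR_RGB2HSV)
    H,S,V=hsv[...,0],hsv[...,1],hsv[...,2]
    for name,m in (("green",(H>50)&(H<80)&(S>110)&(V>40)),("red",((H<4)|(H>174))&(S>180)&(V>60)),("blue",(H>105)&(H<130)&(S>150)&(V>60)),("orange",(H>5)&(H<15)&(S>170)&(V>80))):
        k,l,st,ce=cv2.connectedComponentsWithStats(m.astype(np.uint8))
        for i in range(1,k):
            if st[i,4]>5:
                u,v=ce[i]; print(n,name,st[i].tolist(),ce[i].round(1),pt(q,u,v).round(3))
```

```text
top green [233, 79, 5, 6, 24] [234.9  81.7] [0.939 0.053 0.099]
top green [233, 92, 5, 6, 20] [234.6  94.4] [0.9   0.053 0.095]
top green [160, 166, 8, 25, 121] [163.5 177.7] [0.644 0.274 0.07 ]
top green [352, 242, 14, 9, 64] [358.5 246.1] [ 0.436 -0.336  0.022]
top green [353, 289, 6, 15, 64] [355.8 295.4] [ 0.281 -0.328  0.018]
top red [268, 80, 5, 5, 20] [269.9  82. ] [ 0.939 -0.055  0.095]
top red [268, 93, 5, 5, 19] [269.6  94.8] [ 0.897 -0.055  0.101]
top red [420, 177, 9, 10, 66] [423.8 181.6] [ 0.622 -0.507  0.162]
top red [222, 232, 5, 5, 20] [224.  234.1] [0.467 0.075 0.15 ]
top blue [244, 79, 6, 6, 23] [246.5  81.8] [0.94  0.017 0.094]
top blue [279, 80, 6, 5, 21] [281.6  82.1] [ 0.941 -0.091  0.089]
top blue [244, 92, 5, 6, 21] [246.3  94.5] [0.901 0.018 0.092]
top blue [279, 92, 5, 6, 21] [281.2  94.6] [ 0.9   -0.09   0.096]
top blue [384, 166, 5, 5, 19] [386.  168.2] [ 0.68  -0.42   0.046]
top blue [196, 173, 21, 6, 53] [206.6 175.6] [0.645 0.134 0.11 ]
top blue [207, 185, 12, 4, 24] [214.  186.6] [0.611 0.11  0.115]
top blue [198, 187, 8, 4, 23] [201.7 188.3] [0.601 0
[... 1707 characters left out ...]
2 0.01  0.094]
scene blue [372, 310, 9, 11, 54] [375.9 314.5] [ 0.902 -0.097  0.092]
scene blue [386, 322, 8, 11, 55] [389.4 326.7] [ 0.942 -0.097  0.093]
scene blue [206, 337, 6, 7, 33] [208.8 340. ] [ 0.68  -0.421  0.044]
scene blue [77, 383, 5, 3, 6] [ 79.  383.8] [ 0.56  -0.698  0.012]
scene blue [51, 395, 15, 10, 32] [ 56.3 399.2] [ 0.561 -0.748  0.019]
scene blue [46, 405, 5, 4, 7] [ 48.  406.4] [ 0.562 -0.768  0.015]
scene orange [324, 161, 5, 5, 11] [326.5 163.3] [0.514 0.125 0.15 ]
scene orange [336, 167, 5, 6, 14] [338.1 169.8] [0.555 0.131 0.152]
scene orange [316, 173, 11, 9, 28] [320.7 177.1] [0.521 0.1   0.115]
scene orange [327, 178, 8, 9, 23] [330.  182.4] [0.554 0.105 0.116]
```

View pics/tcase.png

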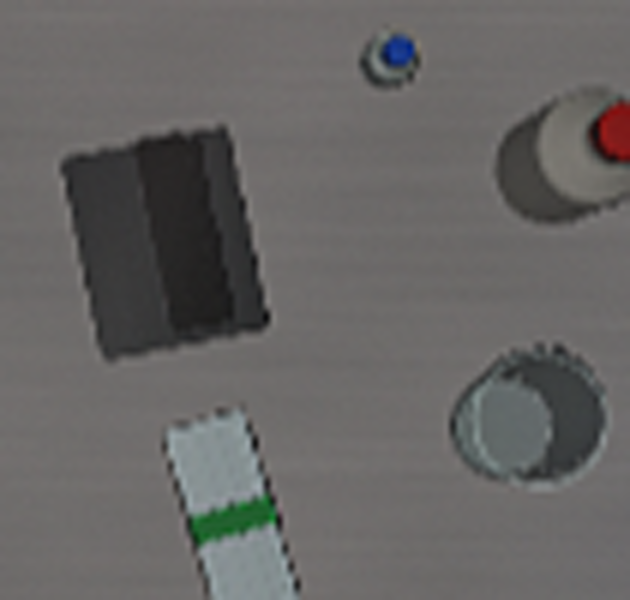

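View pics/tgate.png

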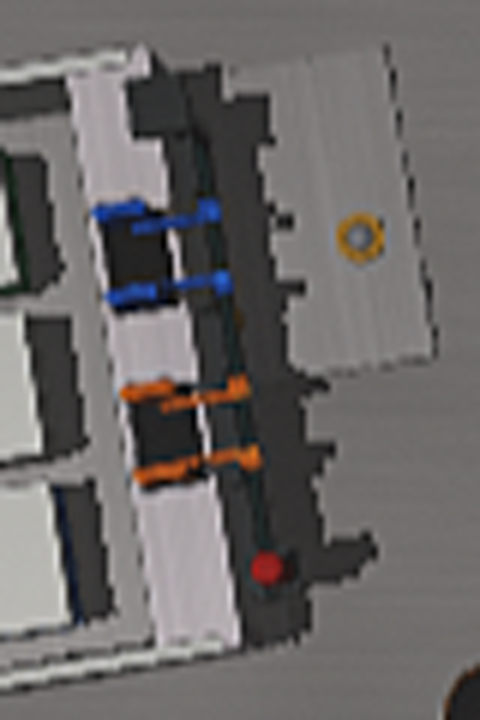

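View pics/sgate.png

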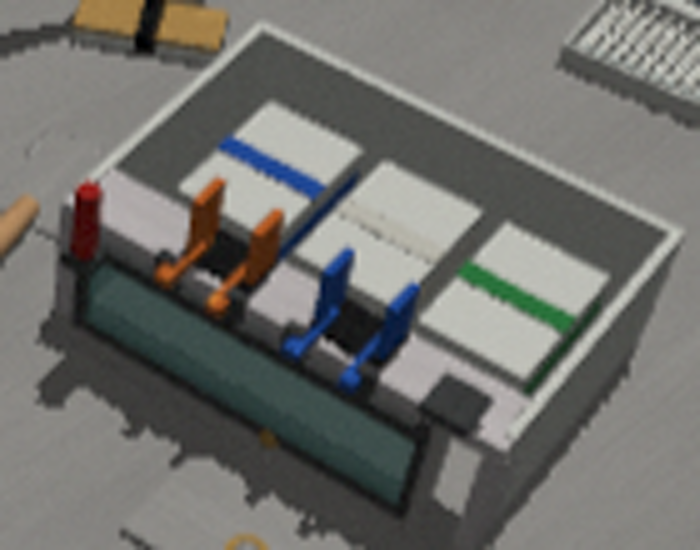

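View pics/srest.png

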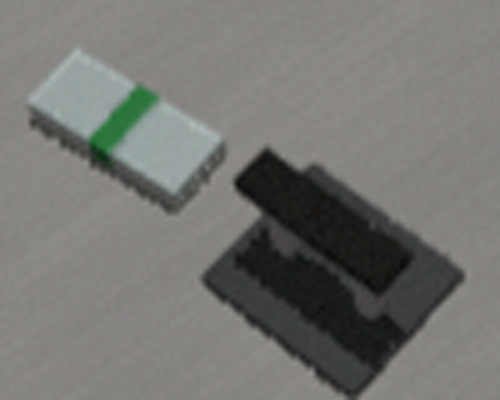

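Run:
```python
from h import *
for n in("top","scene"):
    q=dict(np.load(n+'.npz')); hh,ww=q["range_z"].shape
    U,V=np.meshgrid(np.arange(ww),np.arange(hh))
    Z=q["range_z"]; F=f(q)
    P=np.stack([(U-q["cx"])/F*Z,(V-q["cy"])/F*Z,Z],-1)@q["T"][:3,:3].T+q["T"][:3,3]
    hsv=cv2.cvtColor(q["color"],cv2.COLOR_RGB2HSV)
    def rect(m,name):
        # m mask; project pixel contour onto plane zmed
        k,l,st,ce=cv2.connectedComponentsWithStats(m.astype(np.uint8)); i=1+np.argmax(st[1:,4]); m=l==i
        z=np.median(P[m][:,2]); 
        pts=[]
        vs,us=np.nonzero(m)
        return us,vs,z
    box=lambda x0,x1,y0,y1:(P[...,0]>x0)&(P[...,0]<x1)&(P[...,1]>y0)&(P[...,1]<y1)
    us,vs,z=rect(box(.36,.52,-.40,-.28)&(P[...,2]>.010),"case"); print(n,"case zmed",z,len(us))
    w=np.array([onz(q,u,v,.018)[:2] for u,v in zip(us,vs)]).astype(np.float32)*1000
    print(cv2.minAreaRect(w))
    us,vs,z=rect(box(.48,.65,-.40,-.24)&(P[...,2]>.060)&(P[...,2]<.085),"rest"); print(n,"rest z",z,len(us))
    w=np.array([onz(q,u,v,.070)[:2] for u,v in zip(us,vs)]).astype(np.float32)*1000
    print(cv2.minAreaRect(w))
    # foot by darkness
    # floor check
    m=box(.40,.45,-.2,-.1); print("floor",np.median(P[m][:,2]),P[m][:,2].std())
    m=box(.45,.49,.04,.1)&(P[...,2]>.145); print('post',P[m].mean(0),m.sum())
    # red post top
```

```text
top case zmed 0.01765899081389377 469
((434.0587158203125, -335.65380859375), (109.59303283691406, 45.195133209228516), 16.449092864990234)
top rest z 0.06946553297953606 278
((581.4273071289062, -302.1699523925781), (100.10737609863281, 26.860713958740234), 11.626893997192383)
floor -0.0007465777001334217 0.004063715858690445
post [0.46499578 0.074506   0.15147974] 24
scene case zmed 0.016587228452809133 560
((439.16632080078125, -338.4689025878906), (111.09751892089844, 46.328556060791016), 15.368415832519531)
scene rest z 0.06852597930964777 397
((586.4569091796875, -305.06439208984375), (100.8512191772461, 28.469829559326172), 11.806048393249512)
floor -0.0013723532417672102 0.0019498166766618173
post [0.46844514 0.07210624 0.14911463] 21
```

Call:
send_rows --pt "-0.0405 0 0 0 0 0.0772 0" --pt "-0.0405 0 0 0 0 0.0772 0" --pt "-0.0405 0 0 0 0 0.0772 0" --pt "-0.0405 0 0 0 0 0.0772 0" --pt "-0.0405 0 0 0 0 0.0772 0"

```text
time: 0.57
tool_pos: [0.3266, 0.421, 0.2264]
tool_rot: [-3.141, -0.0, 2.478]
contact_force: [0.8, 0.2, -0.6]
opening: 0.092
```

Call:
send_rows --pt "-0.0405 0 0 0 0 0.0772 0" --pt "-0.0405 0 0 0 0 0.0772 0" --pt "-0.0405 0 0 0 0 0.0772 0" --pt "-0.0405 0 0 0 0 0.0772 0" --pt "-0.0405 0 0 0 0 0.0772 0"

```text
time: 0.98
tool_pos: [0.4645, 0.2739, 0.2264]
tool_rot: [-3.141, -0.0, 2.092]
contact_force: [0.9, 0.8, 0.2]
opening: 0.0917
```

Run:
```python
from h import *
d=cam("wrist"); save(d,"w1.png",1.4); s=observe(); print(s["time"],s["tool_pos"],s["tool_rot"])
np.savez("w1.npz",**d)
for n in("top","scene"):
    q=dict(np.load(n+'.npz'))
    for nm,(u,v) in dict(beaker=(571,321),).items(): print(n,pt(q,u/1.4,v/1.4))
q=dict(np.load('scene.npz'))
print(pt(q,208/1.4,430/1.4), pt(q,196/1.4,402/1.4))
```

```text
1.0333 [0.46844947 0.26803413 0.22627305] [3.14156751 0.00430369 2.08272131]
top [ 0.49062361 -0.49576162  0.00745788]
scene [ 0.77331728  0.23500646 -0.00303221]
[ 0.517767   -0.48727059  0.04879582] [ 0.45626792 -0.47677776  0.05084939]
```

View pics/w1.png

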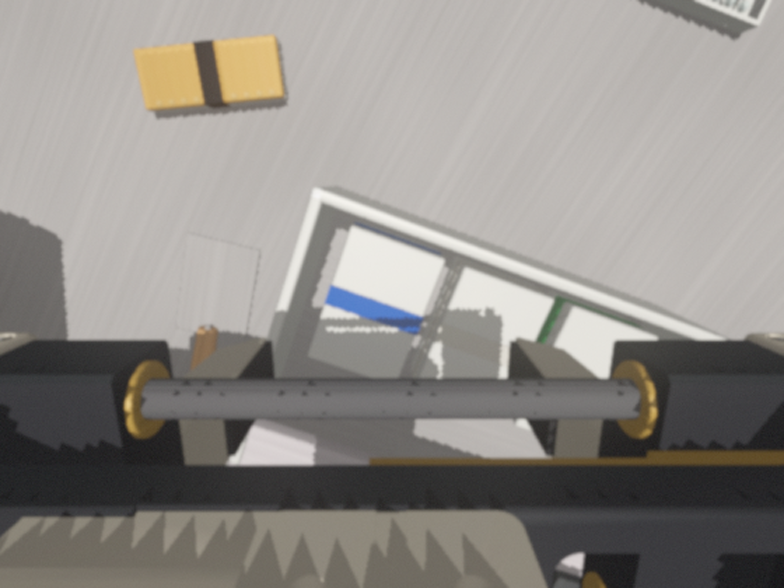

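The wrist view looks back along the arc, at the tote and spare case. The gate should come into view further on.

Call:
send_rows --pt "-0.0405 0 0 0 0 0.0772 0" --pt "-0.0405 0 0 0 0 0.0772 0" --pt "-0.0405 0 0 0 0 0.0772 0" --pt "-0.0405 0 0 0 0 0.0772 0" --pt "-0.0405 0 0 0 0 0.0772 0"

```text
time: 1.45
tool_pos: [0.5366, 0.0863, 0.2264]
tool_rot: [-3.141, -0.0, 1.707]
contact_force: [0.5, 0.1, 0.2]
opening: 0.0917
```

Run:
```python
from h import *
d=cam("wrist"); save(d,"w2.png",1.4); s=observe(); print(s["time"],s["tool_pos"],s["tool_rot"])
np.savez("w2.npz",**d)
```

```text
1.5 [0.53809088 0.07928878 0.22626898] [-3.14157977  0.00427579  1.69725845]
```

Call:
send_rows --pt "-0.0405 0 0 0 0 0.0772 0" --pt "-0.0405 0 0 0 0 0.0772 0"

```text
time: 1.67
tool_pos: [0.5444, 0.0069, 0.2264]
tool_rot: [-3.141, -0.0, 1.554]
contact_force: [0.6, 0.1, -0.3]
opening: 0.0918
```

Run:
```python
from h import *
d=cam("wrist");d=cam("wrist"); save(d,"w3.png",1.4); s=observe(); print(s["time"],s["tool_pos"],s["tool_rot"])
np.savez("w3.npz",**d)
```

```text
1.7667 [0.54450049 0.00259988 0.22628795] [-3.14116655e+00  1.76532091e-03  1.54831955e+00]
```

View pics/w2.png

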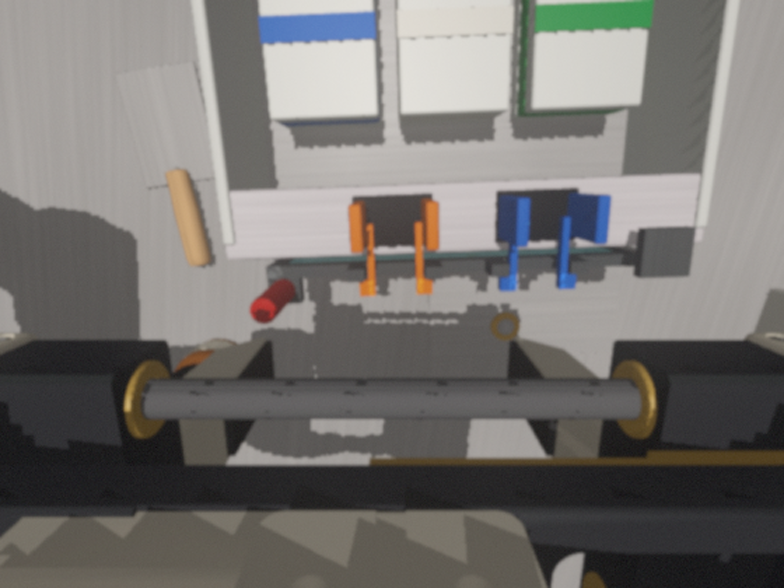

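View pics/w3.png

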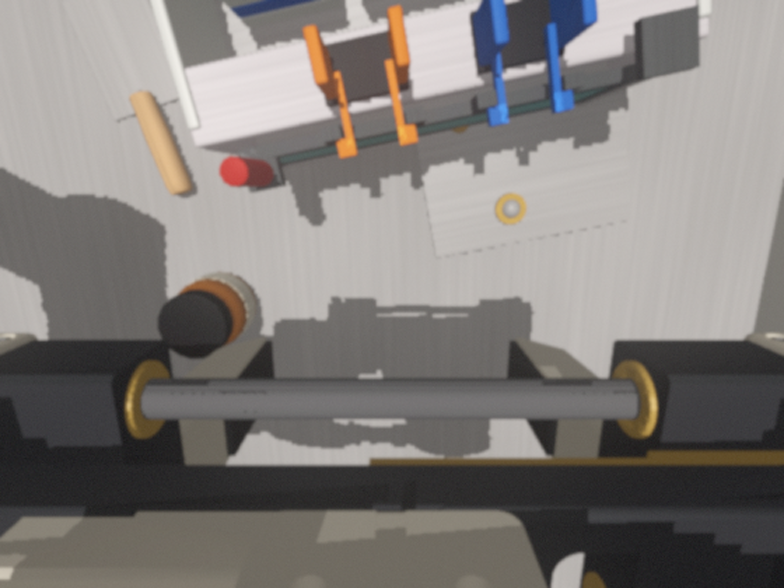

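w2 shows both catches: orange tabs at (356,228) and (431,225), blue at (514,220) and (594,218), the red post top at (264,307), and the hinge block at (663,252).

Run:
```python
from h import *
for n in ("w2","w3","top","scene"):
    q=dict(np.load(n+'.npz')); hh,ww=q["range_z"].shape
    U,V=np.meshgrid(np.arange(ww),np.arange(hh)); Z=q["range_z"].astype(float); F=f(q)
    P=np.stack([(U-q["cx"])/F*Z,(V-q["cy"])/F*Z,Z],-1)@q["T"][:3,:3].T+q["T"][:3,3]
    hsv=cv2.cvtColor(q["color"],cv2.COLOR_RGB2HSV); H,S,Vv=hsv[...,0],hsv[...,1],hsv[...,2]
    near=(P[...,0]>.44)&(P[...,0]<.72)&(P[...,1]>.03)&(P[...,1]<.2)&(Z>0)
    print(n)
    for name,m in (("red",((H<6)|(H>172))&(S>150)),("blue",(H>105)&(H<130)&(S>150)),("orange",(H>5)&(H<18)&(S>160))):
        m=m&near&(P[...,2]>.1435)&(P[...,2]<.17)
        k,l,st,ce=cv2.connectedComponentsWithStats(m.astype(np.uint8))
        for i in range(1,k):
            if st[i,4]>4:
                pp=P[l==i]; r=cv2.minAreaRect((pp[:,:2]*1000).astype(np.float32))
                print(name,st[i,4],ce[i].round(),pp.mean(0).round(4),"z",pp[:,2].max().round(3),np.round(r[0],1),np.round(r[1],1),round(r[2],1))
```

```text
w2
red 184 [189. 219.] [0.4655 0.0773 0.1523] z 0.154 [465.4  76.6] [11.  13.2] 86.8
blue 233 [429. 156.] [0.6394 0.1501 0.1535] z 0.156 [639.6 149.9] [ 6.  22.8] 10.1
blue 279 [373. 158.] [0.5983 0.1431 0.1534] z 0.155 [598.7 142.5] [ 6.8 25. ] 10.0
orange 261 [308. 160.] [0.5505 0.1349 0.1534] z 0.155 [550.6 134.7] [ 5.3 24.5] 9.3
orange 243 [254. 162.] [0.5117 0.1281 0.1534] z 0.156 [511.4 128.2] [ 5.6 23.7] 10.3
w3
red 281 [167. 122.] [0.4655 0.0746 0.1526] z 0.154 [465.1  74.7] [12.8 13.3] 81.3
blue 330 [356.  15.] [0.5987 0.1393 0.1535] z 0.155 [599.2 139.6] [ 7.6 20.1] 12.0
blue 176 [419.   7.] [0.6403 0.1426 0.153 ] z 0.156 [640.9 142.7] [ 6.6 11.2] 12.5
orange 384 [284.  26.] [0.551  0.1337 0.1534] z 0.156 [551. 134.] [ 6.3 25.6] 8.1
orange 345 [226.  39.] [0.5117 0.1274 0.1534] z 0.155 [511.7 127.1] [ 5.8 25. ] 11.9
top
red 22 [224. 234.] [0.4656 0.0745 0.1518] z 0.157 [465.6  74.4] [12.8 14.7] 88.5
blue 16 [200. 175.] [0.6407 0.1486 0.1538] z 0.161 [640.9 148.6] [ 4.8 21.3] 14.5
blue 16 [202. 189.] [0.5998 0.142  0.1525] z 0.158 [599.8 142.5] [ 6.4 21. ] 11.1
orange 19 [204. 205.] [0.5522 0.1339 0.152 ] z 0.16 [551.5 134.1] [ 6.2 23.7] 12.1
orange 18 [207. 219.] [0.5119 0.1259 0.1518] z 0.157 [511.8 126.3] [ 6.7 21.9] 7.2
scene
red 19 [302. 164.] [0.468  0.0712 0.1491] z 0.154 [466.9  71.3] [11.3 13.3] 18.4
blue 17 [352. 178.] [0.6025 0.1375 0.15  ] z 0.155 [601.9 138.4] [ 5.  20.1] 12.4
blue 21 [365. 185.] [0.6436 0.1457 0.149 ] z 0.153 [642.8 148.3] [ 6.8 26.4] 8.6
orange 19 [326. 164.] [0.5148 0.1238 0.1493] z 0.153 [514.2 124.9] [ 6.8 25.3] 6.0
orange 19 [338. 170.] [0.5549 0.1301 0.1496] z 0.153 [554.8 131.8] [ 6.1 22. ] 7.4
```

```bash
cat >> h.py <<'E'
def plan(tgt,yaw,n,cl=0):
    s=observe(); p=s["tool_pos"]; y0=s["tool_rot"][2]; dy=(yaw-y0+np.pi)%(2*np.pi)-np.pi
    d=(np.array(tgt)-p)/n; print("from",p.round(4),round(y0,4),"F",s["contact_force"].round(1),"open",round(s["opening"],4),"t",s["time"])
    for i in range(n):
        a=y0+dy*i/n
        x=d@[np.cos(a),np.sin(a),0]; y=d@[np.sin(a),-np.cos(a),0]
        print([round(x,4),round(y,4),round(-d[2],4),0,0,round(-dy/n,4),cl])
E
python3 - <<'E'
from h import *
plan([.436,-.337,.19],.279,11)
E
```

```text
from [0.5445 0.0026 0.2263] 1.5483 F [-0.4  1.2 -0. ] open 0.0914 t 1.7667
[np.float64(-0.0311), np.float64(-0.0092), np.float64(0.0033), 0, 0, np.float64(0.1154), 0]
[np.float64(-0.0319), np.float64(-0.0055), np.float64(0.0033), 0, 0, np.float64(0.1154), 0]
[np.float64(-0.0324), np.float64(-0.0018), np.float64(0.0033), 0, 0, np.float64(0.1154), 0]
[np.float64(-0.0324), np.float64(0.0019), np.float64(0.0033), 0, 0, np.float64(0.1154), 0]
[np.float64(-0.0319), np.float64(0.0056), np.float64(0.0033), 0, 0, np.float64(0.1154), 0]
[np.float64(-0.0311), np.float64(0.0093), np.float64(0.0033), 0, 0, np.float64(0.1154), 0]
[np.float64(-0.0298), np.float64(0.0128), np.float64(0.0033), 0, 0, np.float64(0.1154), 0]
[np.float64(-0.0281), np.float64(0.0161), np.float64(0.0033), 0, 0, np.float64(0.1154), 0]
[np.float64(-0.0261), np.float64(0.0193), np.float64(0.0033), 0, 0, np.float64(0.1154), 0]
[np.float64(-0.0237), np.float64(0.0221), np.float64(0.0033), 0, 0, np.float64(0.1154), 0]
[np.float64(-0.021), np.float64(0.0247), np.float64(0.0033), 0, 0, np.float64(0.1154), 0]
```

Call:
send_rows --pt "-0.0311 -0.0092 0.0033 0 0 0.1154 0" --pt "-0.0319 -0.0055 0.0033 0 0 0.1154 0" --pt "-0.0324 -0.0018 0.0033 0 0 0.1154 0" --pt "-0.0324 0.0019 0.0033 0 0 0.1154 0" --pt "-0.0319 0.0056 0.0033 0 0 0.1154 0"

```text
time: 2.18
tool_pos: [0.4954, -0.1475, 0.2099]
tool_rot: [-3.141, -0.0, 0.975]
contact_force: [-0.2, 0.1, 1.2]
opening: 0.0919
```

Call:
send_rows --pt "-0.0311 0.0093 0.0033 0 0 0.1154 0" --pt "-0.0298 0.0128 0.0033 0 0 0.1154 0" --pt "-0.0281 0.0161 0.0033 0 0 0.1154 0" --pt "-0.0261 0.0193 0.0033 0 0 0.1154 0" --pt "-0.0237 0.0221 0.0033 0 0 0.1154 0"

```text
time: 2.6
tool_pos: [0.4475, -0.3024, 0.1934]
tool_rot: [-3.141, -0.0, 0.398]
contact_force: [-0.0, -0.4, -0.1]
opening: 0.0921
```

Call:
send_rows --pt "-0.021 0.0247 0.0033 0 0 0.1154 0" --pt "0 0 0 0 0 0 0"

```text
time: 2.77
tool_pos: [0.4366, -0.3369, 0.1894]
tool_rot: [3.141, 0.001, 0.278]
contact_force: [-1.1, 0.7, -0.2]
opening: 0.0919
```

Run:
```python
from h import *
d=cam("wrist"); save(d,"w4.png",1.4); np.savez("w4.npz",**d)
plan([.436,-.337,.005],.279,6)
q=dict(np.load('scene.npz')); hh,ww=q["range_z"].shape
# beaker extent
U,V=np.meshgrid(np.arange(ww),np.arange(hh)); Z=q["range_z"].astype(float); F=f(q)
P=np.stack([(U-q["cx"])/F*Z,(V-q["cy"])/F*Z,Z],-1)@q["T"][:3,:3].T+q["T"][:3,3]
m=(P[...,0]>.40)&(P[...,0]<.56)&(P[...,1]>-.54)&(P[...,1]<-.40)&(P[...,2]>.03)
print(np.percentile(P[m],[0,5,50,95,100],axis=0).round(3))
```

```text
from [ 0.4373 -0.3344  0.1896] 0.2833 F [-0.2  0.4 -1. ] open 0.0918 t 2.8167
[np.float64(-0.0003), np.float64(0.0003), np.float64(0.0308), 0, 0, np.float64(0.0007), 0]
[np.float64(-0.0003), np.float64(0.0003), np.float64(0.0308), 0, 0, np.float64(0.0007), 0]
[np.float64(-0.0003), np.float64(0.0003), np.float64(0.0308), 0, 0, np.float64(0.0007), 0]
[np.float64(-0.0003), np.float64(0.0003), np.float64(0.0308), 0, 0, np.float64(0.0007), 0]
[np.float64(-0.0003), np.float64(0.0003), np.float64(0.0308), 0, 0, np.float64(0.0007), 0]
[np.float64(-0.0003), np.float64(0.0003), np.float64(0.0308), 0, 0, np.float64(0.0007), 0]
[[ 0.452 -0.518  0.03 ]
 [ 0.455 -0.512  0.034]
 [ 0.473 -0.483  0.066]
 [ 0.518 -0.455  0.089]
 [ 0.521 -0.449  0.092]]
```

View pics/w4.png

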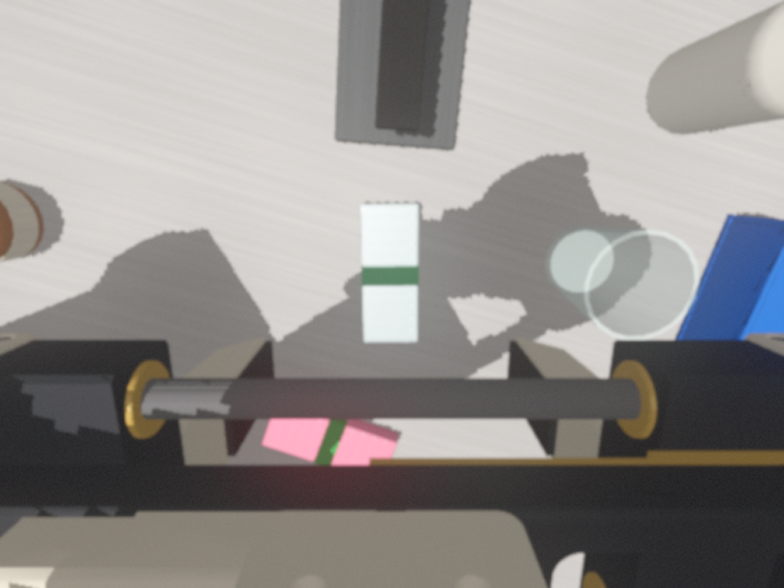

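w4 shows the case at (390,272), parallel to the tool x axis, with the beaker at (640,285) well clear.

Run:
```python
from h import *
q=dict(np.load('w4.npz'))
print([onz(q,u/1.4,v/1.4,.018).round(4) for u,v in((390,272),(361,204),(419,204),(362,342),(417,342))])
c=np.array([onz(q,u/1.4,v/1.4,.07)[:2] for u,v in((384,0),(444,0),(378,130),(432,135))]);print(c)
```

```text
[array([ 0.4365, -0.3371,  0.018 ]), array([ 0.4802, -0.3021,  0.018 ]), array([ 0.4921, -0.3437,  0.018 ]), array([ 0.3746, -0.3311,  0.018 ]), array([ 0.3869, -0.374 ,  0.018 ])]
[[ 0.59564935 -0.28821495]
 [ 0.6049015  -0.32064487]
 [ 0.52862253 -0.30331924]
 [ 0.53484304 -0.33545917]]
```

Call:
send_rows --pt "0 0 0.031 0 0 0 0" --pt "0 0 0.031 0 0 0 0" --pt "0 0 0.031 0 0 0 0"

```text
time: 3.07
tool_pos: [0.439, -0.3314, 0.0969]
tool_rot: [3.141, -0.001, 0.29]
contact_force: [-0.0, -0.3, -0.7]
opening: 0.0915
```

Run:
```python
from h import *
plan([.435,-.337,.004],.283,3)
```

```text
from [ 0.439  -0.3314  0.0969] 0.2897 F [-0.  -0.3 -0.7] open 0.0915 t 3.0667
[np.float64(-0.0018), np.float64(0.0014), np.float64(0.031), 0, 0, np.float64(0.0022), 0]
[np.float64(-0.0018), np.float64(0.0014), np.float64(0.031), 0, 0, np.float64(0.0022), 0]
[np.float64(-0.0018), np.float64(0.0014), np.float64(0.031), 0, 0, np.float64(0.0022), 0]
```

Call:
send_rows --pt "0 0 0 0 0 0 0"

```text
time: 3.15
tool_pos: [0.436, -0.3286, 0.0921]
tool_rot: [-3.131, 0.005, 0.29]
contact_force: [-1.0, 1.3, -0.0]
opening: 0.0912
```

Run:
```python
from h import *
plan([.435,-.337,.004],.283,3)
```

```text
from [ 0.436  -0.3286  0.0921] 0.2896 F [-1.   1.3 -0. ] open 0.0912 t 3.15
[np.float64(-0.0011), np.float64(0.0026), np.float64(0.0294), 0, 0, np.float64(0.0022), 0]
[np.float64(-0.0011), np.float64(0.0026), np.float64(0.0294), 0, 0, np.float64(0.0022), 0]
[np.float64(-0.0011), np.float64(0.0026), np.float64(0.0294), 0, 0, np.float64(0.0022), 0]
```

Call:
send_rows --pt "-0.0007 0.0075 0 0 0 0.006 0" --pt "0 0 0 0 0 0 0" --pt "0 0 0 0 0 0 0"

```text
time: 3.4
tool_pos: [0.4409, -0.3415, 0.0997]
tool_rot: [3.138, -0.002, 0.281]
contact_force: [0.3, 0.8, -0.2]
opening: 0.0919
```

Call:
send_rows --pt "0 0 0 0 0 0 0" --pt "0 0 0 0 0 0 0"

```text
time: 3.57
tool_pos: [0.44, -0.3408, 0.0988]
tool_rot: [3.14, -0.001, 0.28]
contact_force: [-0.3, 0.1, -0.0]
opening: 0.0921
```

Run:
```python
from h import *
plan([.435,-.337,.004],.283,3); print(observe()["tool_rot"],observe()["qvel"])
```

```text
from [ 0.44   -0.3408  0.0988] 0.2803 F [-0.3  0.1 -0. ] open 0.0921 t 3.5667
[np.float64(-0.0012), np.float64(-0.0017), np.float64(0.0316), 0, 0, np.float64(-0.0009), 0]
[np.float64(-0.0012), np.float64(-0.0017), np.float64(0.0316), 0, 0, np.float64(-0.0009), 0]
[np.float64(-0.0012), np.float64(-0.0017), np.float64(0.0316), 0, 0, np.float64(-0.0009), 0]
[ 3.13958921e+00 -1.27872291e-03  2.80271850e-01] [-0.00379037  0.00530933  0.01035398 -0.00065843 -0.00347382  0.00186761]
```

Call:
send_rows --pt "-0.0036 -0.0051 0.02 0 0 0 0" --pt "0 0 0.025 0 0 0 0" --pt "0 0 0.025 0 0 0 0" --pt "0 0 0.015 0 0 0 0" --pt "0 0 0.005 0 0 0 0"

```text
time: 3.98
tool_pos: [0.4336, -0.3356, 0.0056]
tool_rot: [-3.139, 0.001, 0.28]
contact_force: [-1.3, -0.1, -0.8]
opening: 0.0916
```

Call:
send_rows --pt "0 0 0 0 0 0 0" --pt "0 0 0 0 0 0 0" --pt "0 0 0 0 0 0 0" --pt "0 0 0 0 0 0 0"

```text
time: 4.32
tool_pos: [0.4352, -0.3372, 0.0087]
tool_rot: [3.139, -0.001, 0.28]
contact_force: [0.3, -0.2, 0.9]
opening: 0.092
```

Call:
send_rows --pt "0 0 0.004 0 0 0 0" --pt "0 0 0 0 0 0 0.4" --pt "0 0 0 0 0 0 1" --pt "0 0 0 0 0 0 1" --pt "0 0 0 0 0 0 1" --newtons 20

```text
time: 4.73
tool_pos: [0.4346, -0.3366, 0.0034]
tool_rot: [-3.142, -0.0, 0.28]
contact_force: [-0.5, -1.0, 0.1]
opening: 0.0695
```

Call:
send_rows --pt "0 0 0 0 0 0 1" --pt "0 0 0 0 0 0 1" --pt "0 0 0 0 0 0 1"

```text
time: 4.98
tool_pos: [0.4346, -0.3366, 0.0034]
tool_rot: [-3.142, -0.0, 0.28]
contact_force: [-0.1, -1.2, 0.4]
opening: 0.0496
```

Run:
```python
from h import *
d=cam("wrist"); save(d,"w5.png",1); d=cam("scene"); save(d,"s5.png",5,(150,215,260,315))
plan([.4352,-.3372,.004],.283,3)
```

```text
from [ 0.4346 -0.3366  0.0034] 0.28 F [-0.3 -0.3 -0.3] open 0.0437 t 5.0833
[np.float64(0.0001), np.float64(0.0002), np.float64(-0.0002), 0, 0, np.float64(-0.001), 0]
[np.float64(0.0001), np.float64(0.0002), np.float64(-0.0002), 0, 0, np.float64(-0.001), 0]
[np.float64(0.0001), np.float64(0.0002), np.float64(-0.0002), 0, 0, np.float64(-0.001), 0]
```

View pics/s5.png

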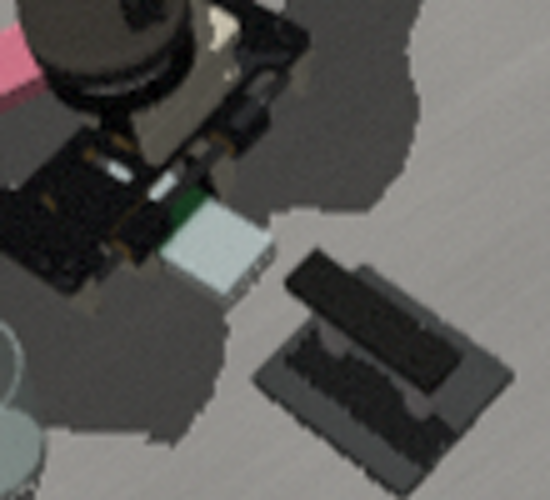

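The case is between the fingers, opening 43.7 mm. Lifting.

Call:
send_rows --pt "0 0 0 0 0 0 1" --pt "0 0 -0.015 0 0 0 1" --pt "0 0 -0.03 0 0 0 1" --pt "0 0 -0.035 0 0 0 1" --pt "0 0 -0.035 0 0 0 1"

```text
time: 5.5
tool_pos: [0.434, -0.336, 0.119]
tool_rot: [-3.139, 0.001, 0.28]
contact_force: [-0.4, -0.6, -1.8]
opening: 0.0435
```

Call:
send_rows --pt "0 0 -0.015 0 0 0 1" --pt "0 0 0 0 0 0 1" --pt "0 0 0 0 0 0 1"

```text
time: 5.75
tool_pos: [0.4346, -0.3366, 0.1336]
tool_rot: [3.141, -0.001, 0.28]
contact_force: [0.1, -0.1, -1.5]
opening: 0.0437
```

Run:
```python
from h import *
d=cam("wrist"); save(d,"w6.png",1.4);np.savez("w6.npz",**d)
print(observe()["tool_rot"])
plan([.582,-.3032,.120],.204,5,1)
```

```text
[-3.13998294e+00  7.92241295e-04  2.79965807e-01]
from [ 0.434  -0.336   0.1323] 0.28 F [-0.3 -0.6 -2.1] open 0.0438 t 5.8
[np.float64(0.0303), np.float64(0.0019), np.float64(0.0025), 0, 0, np.float64(0.0152), 1]
[np.float64(0.0303), np.float64(0.0014), np.float64(0.0025), 0, 0, np.float64(0.0152), 1]
[np.float64(0.0303), np.float64(0.0009), np.float64(0.0025), 0, 0, np.float64(0.0152), 1]
[np.float64(0.0303), np.float64(0.0005), np.float64(0.0025), 0, 0, np.float64(0.0152), 1]
[np.float64(0.0303), np.float64(0.0), np.float64(0.0025), 0, 0, np.float64(0.0152), 1]
```

View pics/w6.png

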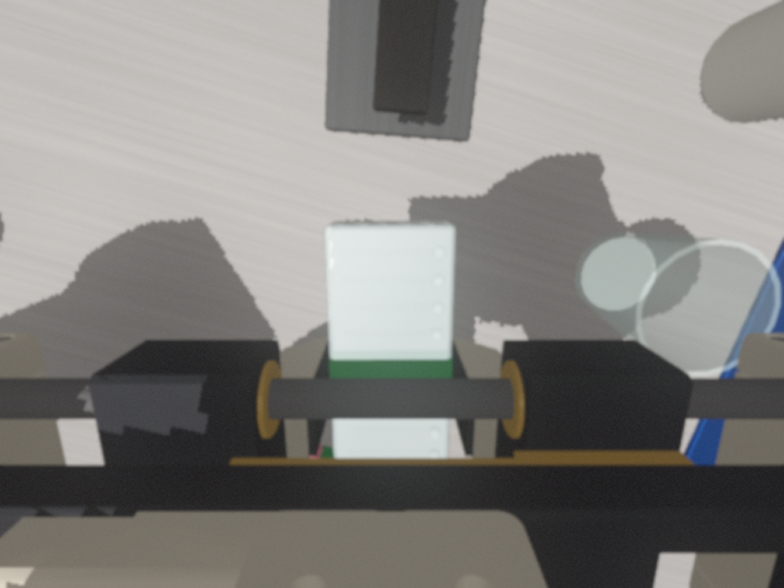

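Run:
```python
from h import *
q=dict(np.load('w6.npz')); p=np.array([.434,-.336]); a=.28
for u,v in((391,224),(391,370),(391,360),(391,380),(329,300),(454,300)):
    w=onz(q,u/1.4,v/1.4,.1469)[:2]-p; print(u,v,w@[np.cos(a),np.sin(a)],w@[np.sin(a),-np.cos(a)])
c=np.array([onz(q,u/1.4,v/1.4,.07)[:2] for u,v in((374,108),(427,113))]);print(c,c.mean(0)+.05*np.array([np.cos(.204),np.sin(.204)]))
```

```text
391 224 0.05439320698108883 0.001338238492645247
391 370 0.001707125921731508 0.0013686694073139936
391 360 0.005625766229832766 0.0013664060427509956
391 380 -0.0022616530933706456 0.0013709617314557776
329 300 0.028134312902897998 -0.020275360828195154
454 300 0.028137632322361095 0.023331605604385356
[[ 0.53026577 -0.30140349]
 [ 0.53513204 -0.32633792]] [ 0.58166211 -0.3037413 ]
```

Call:
send_rows --pt "0.02 0.0015 0 0 0 0.015 1" --pt "0.036 0.0015 0 0 0 0.015 1" --pt "0.036 0.001 0 0 0 0.015 1" --pt "0.036 0.0005 0 0 0 0.015 1" --pt "0.0235 0.0 0 0 0 0.016 1"

```text
time: 6.22
tool_pos: [0.5843, -0.3018, 0.1304]
tool_rot: [-3.138, 0.002, 0.204]
contact_force: [-0.4, 0.3, -1.0]
opening: 0.0437
```

Call:
send_rows --pt "0 0 0 0 0 0 1" --pt "0 0 0 0 0 0 1" --pt "0 0 0 0 0 0 1" --pt "0 0 0 0 0 0 1"

```text
time: 6.55
tool_pos: [0.581, -0.3038, 0.1322]
tool_rot: [-3.14, 0.002, 0.203]
contact_force: [0.4, 0.5, -0.8]
opening: 0.0439
```

Run:
```python
from h import *
d=cam("wrist"); save(d,"w7.png",1.4);np.savez("w7.npz",**d)
print(observe()["tool_rot"])
plan([.5825,-.3032,.078],.204,1,1)
```

```text
[-3.14050968e+00  1.23347437e-03  2.02859317e-01]
from [ 0.5812 -0.304   0.1328] 0.2029 F [-0.5  0.6 -0.8] open 0.0437 t 6.6
[np.float64(0.0014), np.float64(-0.0005), np.float64(0.0548), 0, 0, np.float64(-0.0011), 1]
```

View pics/w7.png

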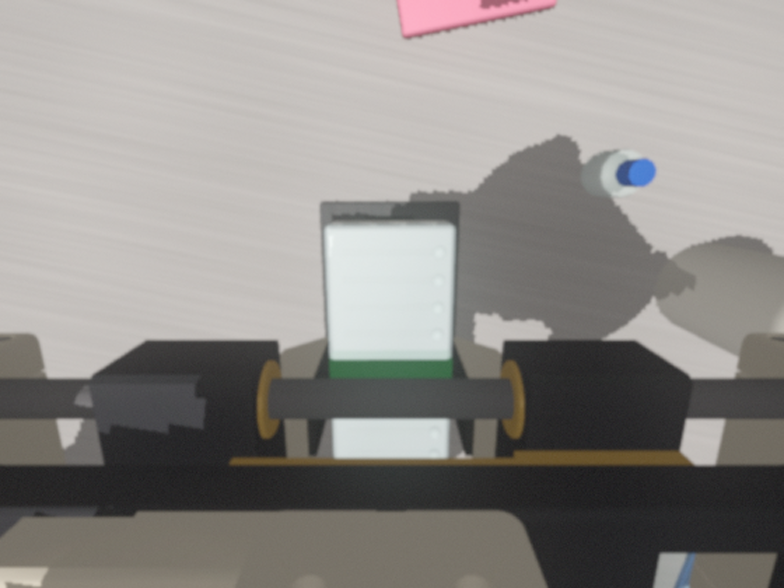

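Run:
```python
from h import *
q=dict(np.load('w7.npz')); p=np.array([.5812,-.304]); a=.2029
for u,v in((321,204),(459,204),(321,300),(459,300)):
    w=onz(q,u/1.4,v/1.4,.008)[:2]-p; print(u,v,w@[np.cos(a),np.sin(a)],w@[np.sin(a),-np.cos(a)])
```

```text
321 204 0.05357482778984617 -0.044449528382516985
459 204 0.05361754358242458 0.04377395920471776
321 300 -0.010090500889309446 -0.04704067614077666
459 300 -0.009991444509866169 0.04639199631333155
```

Call:
send_rows --pt "0 0 0.012 0 0 0 1" --pt "0 0 0.018 0 0 0 1" --pt "0 0 0.014 0 0 0 1" --pt "0 0 0.008 0 0 0 1" --pt "0 0 0 0 0 0 1"

```text
time: 7.02
tool_pos: [0.5809, -0.3034, 0.0795]
tool_rot: [-3.139, 0.003, 0.203]
contact_force: [-0.8, -0.1, -1.3]
opening: 0.0437
```

Call:
send_rows --pt "0 0 0 0 0 0 1" --pt "0 0 0.002 0 0 0 1" --pt "0 0 0.002 0 0 0 1" --pt "0 0 0 0 0 0 1"

```text
time: 7.35
tool_pos: [0.5826, -0.3037, 0.0778]
tool_rot: [3.141, -0.001, 0.204]
contact_force: [-0.5, -0.3, -0.1]
opening: 0.044
```

Call:
send_rows --pt "0 0 0.001 0 0 0 1" --pt "0 0 0.001 0 0 0 1" --pt "0 0 0 0 0 0 1"

```text
time: 7.6
tool_pos: [0.5825, -0.3035, 0.0753]
tool_rot: [-3.141, 0.0, 0.204]
contact_force: [-0.5, 0.7, -0.7]
opening: 0.0435
```

Call:
send_rows --pt "0 0 0.001 0 0 0 1" --pt "0 0 0 0 0 0 1" --pt "0 0 0 0 0 0 1"

```text
time: 7.85
tool_pos: [0.5825, -0.3035, 0.0743]
tool_rot: [-3.141, 0.0, 0.204]
contact_force: [-0.9, -1.1, -1.3]
opening: 0.0438
```

Call:
send_rows --pt "0 0 0.001 0 0 0 1" --pt "0 0 0 0 0 0 1" --pt "0 0 0 0 0 0 1"

```text
time: 8.1
tool_pos: [0.5826, -0.3036, 0.0734]
tool_rot: [3.142, -0.0, 0.204]
contact_force: [-0.5, 0.8, -0.9]
opening: 0.0441
```

Run:
```python
from h import *
d=cam("scene"); save(d,"s8.png",5,(150,215,260,315)); s=observe(); print(s["contact_force"],s["tool_pos"])
```

```text
[-0.07922245 -0.43569297 -0.20982746] [ 0.58258169 -0.30358781  0.07341082]
```

View pics/s8.png

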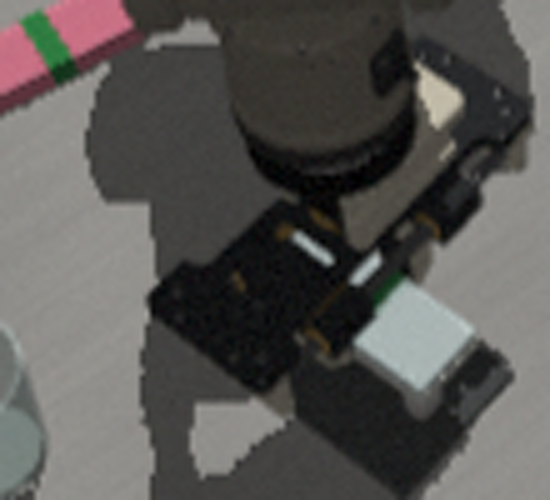

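One more millimetre to feel the contact.

Call:
send_rows --pt "0 0 0.001 0 0 0 1" --pt "0 0 0 0 0 0 1" --pt "0 0 0 0 0 0 1"

```text
time: 8.4
tool_pos: [0.5826, -0.3036, 0.0734]
tool_rot: [3.141, -0.001, 0.204]
contact_force: [-0.9, 0.9, 4.3]
opening: 0.044
```

```bash
python3 -c "
from h import *
s=observe(); print(s['contact_force'],s['tool_pos'])"
```

```text
[-0.88771414  0.85947914  4.32119195] [ 0.58260971 -0.30359543  0.07340364]
```

Contact at 4 N. Releasing now.

Call:
send_rows --pt "0 0 0 0 0 0 0.4" --pt "0 0 0 0 0 0 0.2" --pt "0 0 0 0 0 0 0.15" --pt "0 0 0 0 0 0 0.15" --pt "0 0 0 0 0 0 0.15"

```text
time: 8.82
tool_pos: [0.5825, -0.3035, 0.0722]
tool_rot: [-3.141, 0.0, 0.204]
contact_force: [0.4, -0.3, 0.5]
opening: 0.0727
```

Call:
send_rows --pt "0 0 -0.01 0 0 0 0.15" --pt "0 0 -0.03 0 0 0 0.15" --pt "0 0 -0.04 0 0 0 0.15" --pt "0 0 -0.04 0 0 0 0.15" --pt "0 0 -0.03 0 0 0 0.15"

```text
time: 9.23
tool_pos: [0.5831, -0.3039, 0.2269]
tool_rot: [3.139, -0.003, 0.204]
contact_force: [-0.1, -0.6, -0.1]
opening: 0.078
```

Run:
```python
from h import *
d=cam("wrist"); save(d,"w9.png",1.4); np.savez("w9.npz",**d)
# waypoints: above blue at (0.6195,0.1455), tool y along 9.7deg or so => yaw=9.7+90
plan([.6195,.1455,.225],np.radians(99.7),14,0.3)
```

```text
from [ 0.585  -0.3051  0.2334] 0.2042 F [ 1.1 -0.9  5.2] open 0.0782 t 9.2833
[np.float64(0.0089), np.float64(-0.031), np.float64(0.0006), 0, 0, np.float64(-0.1097), 0.3]
[np.float64(0.0123), np.float64(-0.0299), np.float64(0.0006), 0, 0, np.float64(-0.1097), 0.3]
[np.float64(0.0155), np.float64(-0.0283), np.float64(0.0006), 0, 0, np.float64(-0.1097), 0.3]
[np.float64(0.0185), np.float64(-0.0265), np.float64(0.0006), 0, 0, np.float64(-0.1097), 0.3]
[np.float64(0.0213), np.float64(-0.0243), np.float64(0.0006), 0, 0, np.float64(-0.1097), 0.3]
[np.float64(0.0238), np.float64(-0.0218), np.float64(0.0006), 0, 0, np.float64(-0.1097), 0.3]
[np.float64(0.026), np.float64(-0.0191), np.float64(0.0006), 0, 0, np.float64(-0.1097), 0.3]
[np.float64(0.028), np.float64(-0.0161), np.float64(0.0006), 0, 0, np.float64(-0.1097), 0.3]
[np.float64(0.0296), np.float64(-0.0129), np.float64(0.0006), 0, 0, np.float64(-0.1097), 0.3]
[np.float64(0.0308), np.float64(-0.0096), np.float64(0.0006), 0, 0, np.float64(-0.1097), 0.3]
[np.float64(0.0317), np.float64(-0.0062), np.float64(0.0006), 0, 0, np.float64(-0.1097), 0.3]
[np.float64(0.0322), np.float64(-0.0027), np.float64(0.0006), 0, 0, np.float64(-0.1097), 0.3]
[np.float64(0.0323), np.float64(0.0009), np.float64(0.0006), 0, 0, np.float64(-0.1097), 0.3]
[np.float64(0.032), np.float64(0.0044), np.float64(0.0006), 0, 0, np.float64(-0.1097), 0.3]
```

View pics/w9.png

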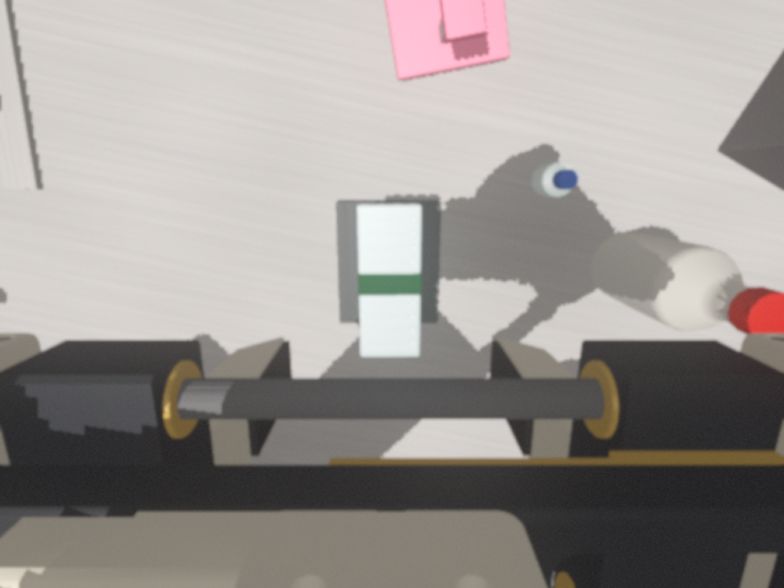

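The case lies centred on the rest, with the band at (390,283) and the foot symmetric around it. Next the blue catch.

Call:
send_rows --pt "0.009 -0.031 0 0 0 -0.11 0.3" --pt "0.012 -0.03 0 0 0 -0.11 0.3" --pt "0.0155 -0.0285 0 0 0 -0.11 0.3" --pt "0.0185 -0.0265 0 0 0 -0.11 0.3" --pt "0.0215 -0.0245 0 0 0 -0.11 0.3"

```text
time: 9.7
tool_pos: [0.5944, -0.1407, 0.223]
tool_rot: [3.141, -0.0, 0.759]
contact_force: [0.6, 0.1, -0.1]
opening: 0.0648
```

Call:
send_rows --pt "0.024 -0.022 0 0 0 -0.11 0.3" --pt "0.026 -0.019 0 0 0 -0.11 0.3" --pt "0.028 -0.016 0 0 0 -0.11 0.3" --pt "0.0295 -0.013 0 0 0 -0.11 0.3" --pt "0.031 -0.0095 0 0 0 -0.11 0.3"

```text
time: 10.12
tool_pos: [0.6066, 0.0207, 0.223]
tool_rot: [3.141, -0.0, 1.309]
contact_force: [0.1, 0.4, 0.6]
opening: 0.0643
```

Call:
send_rows --pt "0.0315 -0.006 0 0 0 -0.11 0.3" --pt "0.032 -0.0025 0 0 0 -0.11 0.3" --pt "0.032 0.001 0 0 0 -0.11 0.3" --pt "0.032 0.0045 0 0 0 -0.11 0.3" --pt "0 0 0 0 0 0 0.3"

```text
time: 10.53
tool_pos: [0.6164, 0.153, 0.2228]
tool_rot: [3.141, -0.002, 1.754]
contact_force: [-0.3, 1.6, -0.3]
opening: 0.0647
```

Call:
send_rows --pt "0 0 0 0 0 0 0.3" --pt "0 0 0 0 0 0 0.3" --pt "0 0 0 0 0 0 0.3" --pt "0 0 0 0 0 0 0.3"

```text
time: 10.87
tool_pos: [0.6169, 0.1459, 0.2226]
tool_rot: [3.141, 0.0, 1.742]
contact_force: [-0.5, 0.4, 0.3]
opening: 0.0647
```

Run:
```python
from h import *
plan([.6195,.1455,.180],np.radians(99.7),2,0.3)
```

```text
from [0.6169 0.1459 0.2226] 1.7417 F [-0.5  0.4  0.3] open 0.0647 t 10.8667
[np.float64(-0.0004), np.float64(0.0012), np.float64(0.0213), 0, 0, np.float64(0.0008), 0.3]
[np.float64(-0.0004), np.float64(0.0012), np.float64(0.0213), 0, 0, np.float64(0.0008), 0.3]
```

Call:
send_rows --pt "-0.0008 0.0025 0.015 0 0 0.0016 0.3" --pt "0 0 0.025 0 0 0 0.3" --pt "0 0 0.012 0 0 0 0.3" --pt "0 0 0 0 0 0 0.3" --pt "0 0 0 0 0 0 0.3"

```text
time: 11.28
tool_pos: [0.6193, 0.146, 0.1703]
tool_rot: [-3.14, -0.0, 1.741]
contact_force: [0.9, -0.5, 1.2]
opening: 0.0643
```

Run:
```python
from h import *
d=cam("wrist"); save(d,"w10.png",1.4); d=cam("scene"); save(d,"s10.png",5,(285,95,425,215))
plan([.6195,.1455,.120],np.radians(99.7),2,0.3)
```

```text
from [0.6202 0.1464 0.1718] 1.7415 F [-0.4  0.1  0.2] open 0.0638 t 11.3833
[np.float64(-0.0004), np.float64(-0.0004), np.float64(0.0259), 0, 0, np.float64(0.0007), 0.3]
[np.float64(-0.0004), np.float64(-0.0004), np.float64(0.0259), 0, 0, np.float64(0.0007), 0.3]
```

View pics/w10.png

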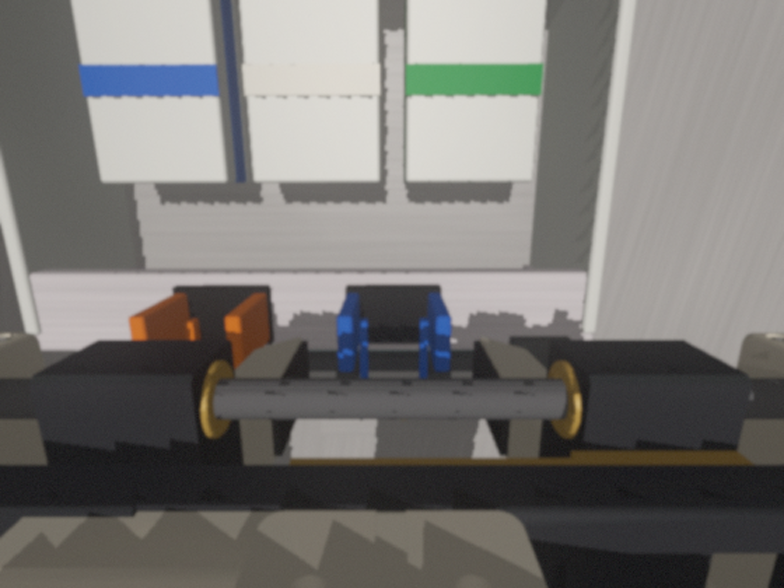

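View pics/s10.png

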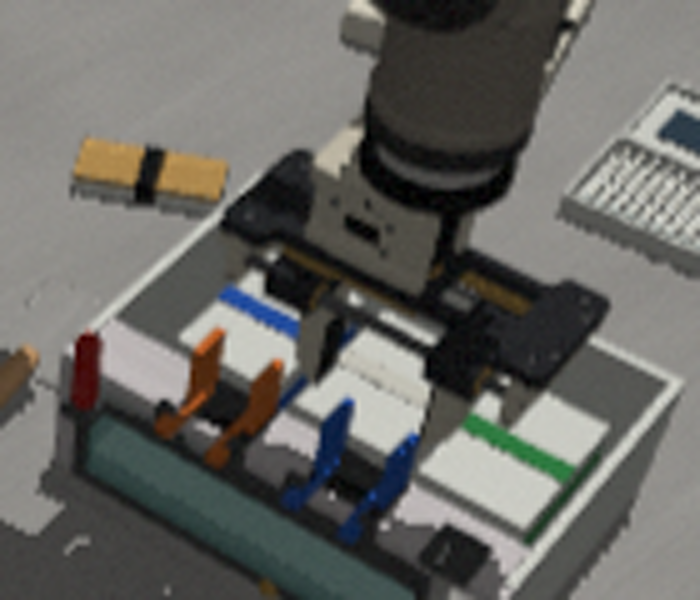

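w10 shows the blue tabs at (348,330) and (438,330), centred between the finger pads (275 and 508). Descending.

Call:
send_rows --pt "0 0 0.015 0 0 0 0.3" --pt "0 0 0.02 0 0 0 0.3" --pt "0 0 0.012 0 0 0 0.3" --pt "0 0 0.003 0 0 0 0.3" --pt "0 0 0 0 0 0 0.3"

```text
time: 11.8
tool_pos: [0.6195, 0.1468, 0.1207]
tool_rot: [3.142, -0.0, 1.742]
contact_force: [-0.2, -0.1, 0.4]
opening: 0.0642
```

Call:
send_rows --pt "0 0 0 0 0 0 0.3" --pt "0 0 0 0 0 0 0.3" --pt "0 0 0 0 0 0 0.3"

```text
time: 12.05
tool_pos: [0.6201, 0.1469, 0.1218]
tool_rot: [3.139, 0.0, 1.742]
contact_force: [0.4, -0.1, -0.7]
opening: 0.0644
```

Run:
```python
from h import *
d=cam("scene"); save(d,"s11.png",5,(285,95,425,215))
plan([.6195,.1455,.120],np.radians(99.7),1,0.3)
```

```text
from [0.6199 0.1469 0.1216] 1.7424 F [-0.1 -1.   0.2] open 0.064 t 12.1
[np.float64(-0.0013), np.float64(-0.0007), np.float64(0.0016), 0, 0, np.float64(0.0023), 0.3]
```

View pics/s11.png

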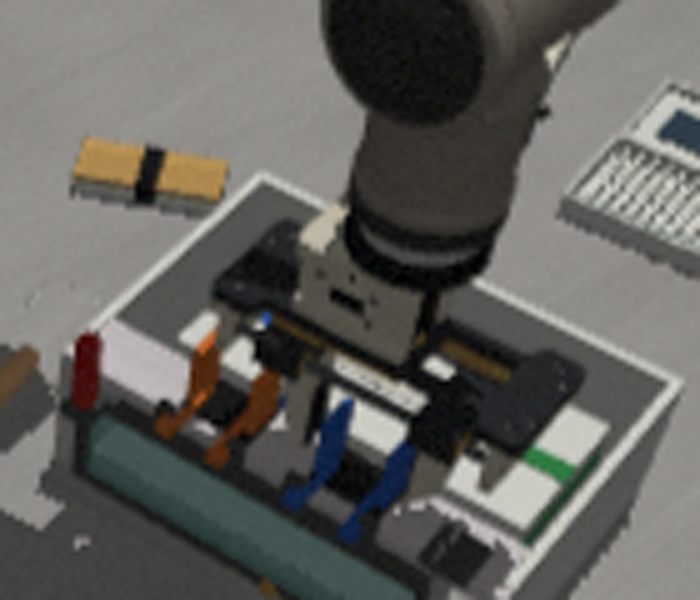

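Call:
send_rows --pt "-0.0015 0 0 0 0 0 0.45" --pt "0 0 0 0 0 0 0.6" --pt "0 0 0 0 0 0 1" --pt "0 0 0 0 0 0 1" --pt "0 0 0 0 0 0 1" --newtons 25

```text
time: 12.52
tool_pos: [0.6198, 0.1453, 0.1208]
tool_rot: [3.141, 0.0, 1.742]
contact_force: [0.4, -1.0, 2.7]
opening: 0.0353
```

Call:
send_rows --pt "0 0 0 0 0 0 1" --pt "0 0 0 0 0 0 1" --pt "0 0 0 0 0 0 1" --pt "0 0 0 0 0 0 1" --pt "0 0 0 0 0 0 1"

```text
time: 12.93
tool_pos: [0.6207, 0.1454, 0.121]
tool_rot: [3.139, 0.0, 1.742]
contact_force: [6.2, -0.5, 2.5]
opening: 0.0272
```

Call:
send_rows --pt "0 0 0 0 0 0 1" --pt "0 0 0 0 0 0 1" --pt "0 0 0 0 0 0 1"

```text
time: 13.18
tool_pos: [0.6208, 0.1455, 0.121]
tool_rot: [3.139, 0.0, 1.742]
contact_force: [4.7, 0.1, 1.6]
opening: 0.0269
```

Run:
```python
from h import *
d=cam("scene"); save(d,"s12.png",5,(285,95,425,215))
plan([.6195,.1455,.120],np.radians(99.7),1,0.3)
```

```text
from [0.6207 0.1454 0.121 ] 1.7423 F [ 5.6 -0.   1.9] open 0.0265 t 13.2333
[np.float64(0.0003), np.float64(-0.0012), np.float64(0.001), 0, 0, np.float64(0.0022), 0.3]
```

View pics/s12.png

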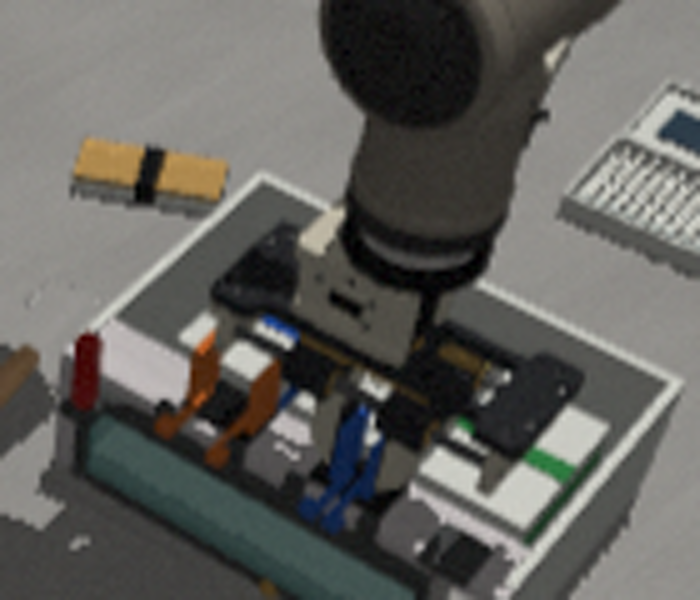

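Blue is fully in, opening 27 mm. Now release, rise, and go to orange.

Call:
send_rows --pt "0 0 0 0 0 0 0.3" --pt "0 0 0 0 0 0 0.3" --pt "0 0 0 0 0 0 0.3" --pt "0 0 0 0 0 0 0.3" --pt "0 0 -0.01 0 0 0 0.3"

```text
time: 13.65
tool_pos: [0.6179, 0.1453, 0.1284]
tool_rot: [-3.136, -0.0, 1.742]
contact_force: [-0.4, 0.2, 0.2]
opening: 0.0556
```

Call:
send_rows --pt "0 0 -0.025 0 0 0 0.3" --pt "0 0 -0.02 0 0 0 0.3" --pt "0 0 -0.01 0 0 0 0.3" --pt "0 0 0 0 0 0 0.3"

```text
time: 13.98
tool_pos: [0.6209, 0.1456, 0.1887]
tool_rot: [3.136, 0.0, 1.742]
contact_force: [1.0, -0.6, 0.3]
opening: 0.0642
```

Run:
```python
from h import *
d=cam("wrist"); save(d,"w13.png",1.4);
plan([.5315,.1305,.185],np.radians(99.7),4,0.3)
```

```text
from [0.6201 0.1455 0.1867] 1.7424 F [-0.7  0.8 -0.7] open 0.0644 t 14.0333
[np.float64(0.0001), np.float64(-0.0225), np.float64(0.0004), 0, 0, np.float64(0.0006), 0.3]
[np.float64(0.0001), np.float64(-0.0225), np.float64(0.0004), 0, 0, np.float64(0.0006), 0.3]
[np.float64(0.0001), np.float64(-0.0225), np.float64(0.0004), 0, 0, np.float64(0.0006), 0.3]
[np.float64(0.0), np.float64(-0.0225), np.float64(0.0004), 0, 0, np.float64(0.0006), 0.3]
```

View pics/w13.png

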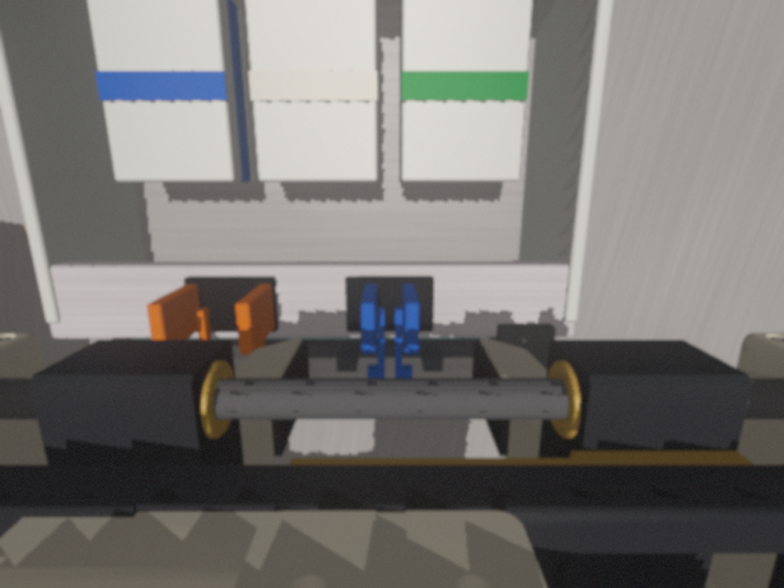

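Both blue tabs, at (369,318) and (411,318), sit symmetrically inside the base plate, so both are fully in.

Call:
send_rows --pt "0 -0.0225 0 0 0 0 0.3" --pt "0 -0.0265 0 0 0 0 0.3" --pt "0 -0.0265 0 0 0 0 0.3" --pt "0 -0.0145 0 0 0 0.002 0.3" --pt "0 0 0 0 0 0 0.3"

```text
time: 14.45
tool_pos: [0.5274, 0.1297, 0.1842]
tool_rot: [-3.137, -0.0, 1.741]
contact_force: [0.3, -0.1, 0.1]
opening: 0.0641
```

Call:
send_rows --pt "0 0 0 0 0 0 0.3" --pt "0 0 0 0 0 0 0.3" --pt "0 0 0 0 0 0 0.3" --pt "0 0 0 0 0 0 0.3"

```text
time: 14.78
tool_pos: [0.5316, 0.1301, 0.1849]
tool_rot: [-3.141, -0.0, 1.74]
contact_force: [0.1, -0.1, -0.6]
opening: 0.0644
```

Run:
```python
from h import *
d=cam("wrist"); save(d,"w14.png",1.4);
plan([.5315,.1305,.120],np.radians(99.7),1,0.3)
```

```text
from [0.5315 0.1301 0.185 ] 1.7404 F [ 1.2 -0.1  0. ] open 0.0643 t 14.8333
[np.float64(0.0004), np.float64(0.0001), np.float64(0.065), 0, 0, np.float64(0.0003), 0.3]
```

View pics/w14.png

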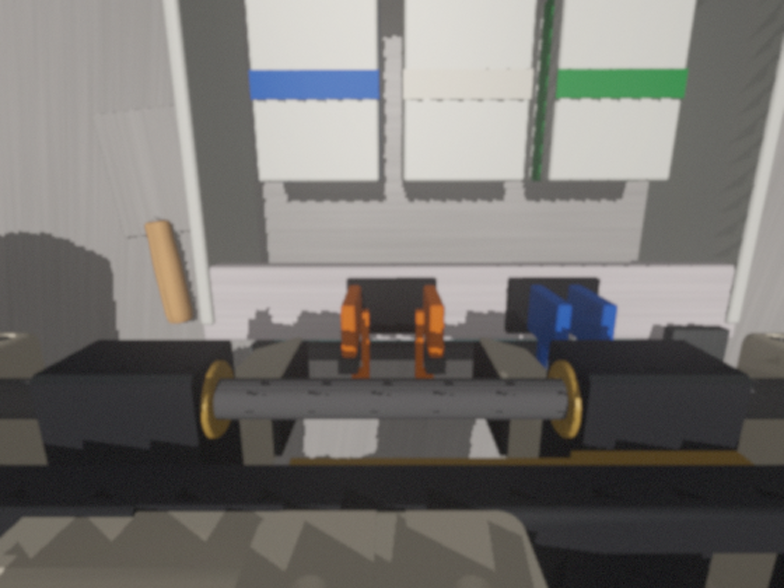

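The orange tabs, at (352,320) and (433,320), are centred between the pads. Descending to squeeze.

Call:
send_rows --pt "0 0 0.015 0 0 0 0.3" --pt "0 0 0.022 0 0 0 0.3" --pt "0 0 0.018 0 0 0 0.3" --pt "0 0 0.009 0 0 0 0.3" --pt "0 0 0 0 0 0 0.3"

```text
time: 15.25
tool_pos: [0.5299, 0.1299, 0.1192]
tool_rot: [-3.137, -0.0, 1.74]
contact_force: [-0.0, -0.6, 0.2]
opening: 0.0643
```

Call:
send_rows --pt "0 0 0 0 0 0 0.3" --pt "0 0 0 0 0 0 0.3" --pt "0 0 0 0 0 0 0.3"

```text
time: 15.5
tool_pos: [0.5318, 0.1301, 0.1226]
tool_rot: [3.139, 0.0, 1.74]
contact_force: [-0.5, 0.0, 0.3]
opening: 0.0641
```

Call:
send_rows --pt "0 0 0 0 0 0 0.45" --pt "0 0 0 0 0 0 0.6" --pt "0 0 0 0 0 0 1" --pt "0 0 0 0 0 0 1" --pt "0 0 0 0 0 0 1"

```text
time: 15.92
tool_pos: [0.5313, 0.1301, 0.122]
tool_rot: [3.141, 0.0, 1.74]
contact_force: [-0.8, -0.1, 4.7]
opening: 0.0357
```

Call:
send_rows --pt "0 0 0 0 0 0 1" --pt "0 0 0 0 0 0 1" --pt "0 0 0 0 0 0 1" --pt "0 0 0 0 0 0 1" --pt "0 0 0 0 0 0 1"

```text
time: 16.33
tool_pos: [0.5321, 0.1302, 0.1222]
tool_rot: [3.139, 0.0, 1.74]
contact_force: [1.5, 1.1, 5.8]
opening: 0.0271
```

Call:
send_rows --pt "0 0 0 0 0 0 1" --pt "0 0 0 0 0 0 1" --pt "0 0 0 0 0 0 1"

```text
time: 16.58
tool_pos: [0.5321, 0.1302, 0.1222]
tool_rot: [3.139, 0.0, 1.74]
contact_force: [2.5, 0.5, 6.3]
opening: 0.027
```

Call:
send_rows --pt "0 0 0 0 0 0 0.3" --pt "0 0 0 0 0 0 0.3" --pt "0 0 0 0 0 0 0.3" --pt "0 0 0 0 0 0 0.3" --pt "0 0 -0.01 0 0 0 0.3"

```text
time: 17.0
tool_pos: [0.5294, 0.1298, 0.1297]
tool_rot: [-3.137, -0.0, 1.74]
contact_force: [0.2, 0.1, 0.1]
opening: 0.0554
```

Call:
send_rows --pt "0 0 -0.025 0 0 0 0.3" --pt "0 0 -0.025 0 0 0 0.3" --pt "0 0 -0.015 0 0 0 0.3" --pt "0 0 0 0 0 0 0.3"

```text
time: 17.33
tool_pos: [0.5327, 0.1303, 0.2006]
tool_rot: [3.135, 0.0, 1.741]
contact_force: [0.6, -0.3, 0.1]
opening: 0.0642
```

Run:
```python
from h import *
d=cam("wrist"); save(d,"w15.png",1.4);
plan([.4655,.075,.20],np.radians(9.7),13,0.3)
```

```text
from [0.5318 0.1301 0.1985] 1.7404 F [ 0.3  0.1 -0.5] open 0.0644 t 17.3833
[np.float64(-0.0033), np.float64(-0.0057), np.float64(-0.0001), 0, 0, np.float64(0.1209), 0.3]
[np.float64(-0.004), np.float64(-0.0053), np.float64(-0.0001), 0, 0, np.float64(0.1209), 0.3]
[np.float64(-0.0046), np.float64(-0.0048), np.float64(-0.0001), 0, 0, np.float64(0.1209), 0.3]
[np.float64(-0.0051), np.float64(-0.0042), np.float64(-0.0001), 0, 0, np.float64(0.1209), 0.3]
[np.float64(-0.0056), np.float64(-0.0035), np.float64(-0.0001), 0, 0, np.float64(0.1209), 0.3]
[np.float64(-0.006), np.float64(-0.0028), np.float64(-0.0001), 0, 0, np.float64(0.1209), 0.3]
[np.float64(-0.0063), np.float64(-0.0021), np.float64(-0.0001), 0, 0, np.float64(0.1209), 0.3]
[np.float64(-0.0065), np.float64(-0.0013), np.float64(-0.0001), 0, 0, np.float64(0.1209), 0.3]
[np.float64(-0.0066), np.float64(-0.0005), np.float64(-0.0001), 0, 0, np.float64(0.1209), 0.3]
[np.float64(-0.0066), np.float64(0.0003), np.float64(-0.0001), 0, 0, np.float64(0.1209), 0.3]
[np.float64(-0.0065), np.float64(0.0011), np.float64(-0.0001), 0, 0, np.float64(0.1209), 0.3]
[np.float64(-0.0064), np.float64(0.0019), np.float64(-0.0001), 0, 0, np.float64(0.1209), 0.3]
[np.float64(-0.0061), np.float64(0.0026), np.float64(-0.0001), 0, 0, np.float64(0.1209), 0.3]
```

View pics/w15.png

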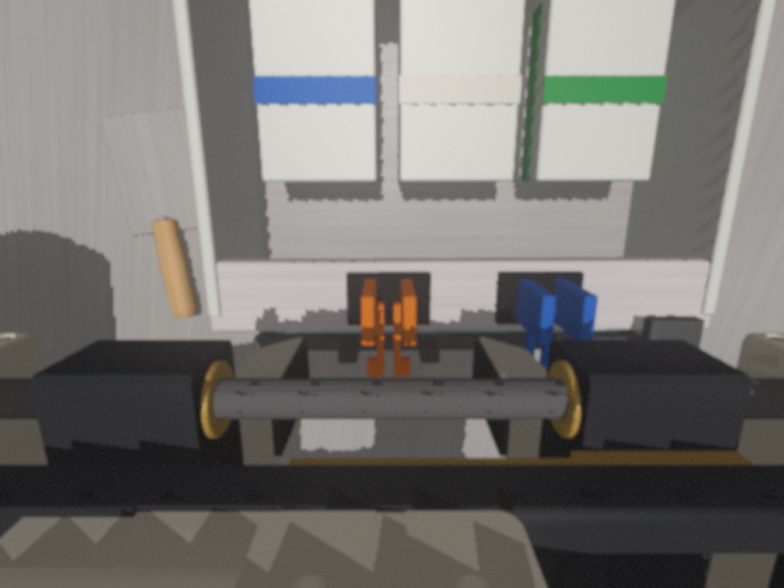

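Both catches are in; the orange tabs at (369,312) and (408,312) are symmetric. On to the post.

Call:
send_rows --pt "-0.0033 -0.0057 0 0 0 0.121 0.3" --pt "-0.004 -0.0053 0 0 0 0.121 0.3" --pt "-0.0046 -0.0048 0 0 0 0.121 0.3" --pt "-0.0051 -0.0042 0 0 0 0.121 0.3" --pt "-0.0056 -0.0035 0 0 0 0.121 0.3"

```text
time: 17.8
tool_pos: [0.5044, 0.1086, 0.1952]
tool_rot: [-3.139, 0.001, 1.129]
contact_force: [0.7, 1.0, -0.5]
opening: 0.0643
```

Call:
send_rows --pt "-0.006 -0.0028 0 0 0 0.121 0.3" --pt "-0.0063 -0.0021 0 0 0 0.121 0.3" --pt "-0.0065 -0.0013 0 0 0 0.121 0.3" --pt "-0.0066 -0.0005 0 0 0 0.121 0.3" --pt "-0.0066 0.0003 0 0 0 0.121 0.3"

```text
time: 18.22
tool_pos: [0.479, 0.0874, 0.1953]
tool_rot: [-3.14, 0.002, 0.524]
contact_force: [0.7, 0.2, -0.7]
opening: 0.0642
```

Call:
send_rows --pt "-0.0065 0.0011 0 0 0 0.121 0.45" --pt "-0.0064 0.0019 0 0 0 0.121 0.5" --pt "-0.0061 0.0026 0 0 0 0.12 0.5" --pt "0 0 0 0 0 0 0.5" --pt "0 0 0 0 0 0 0.5"

```text
time: 18.63
tool_pos: [0.4644, 0.0749, 0.1958]
tool_rot: [-3.141, 0.001, 0.171]
contact_force: [0.1, 0.9, -0.2]
opening: 0.0461
```

Call:
send_rows --pt "0 0 0 0 0 0 0.5" --pt "0 0 0 0 0 0 0.5" --pt "0 0 0 0 0 0 0.5"

```text
time: 18.88
tool_pos: [0.465, 0.0751, 0.1962]
tool_rot: [-3.141, 0.0, 0.17]
contact_force: [0.2, -0.4, -1.0]
opening: 0.0459
```

Run:
```python
from h import *
d=cam("wrist"); save(d,"w16.png",1.4); d=cam("scene"); save(d,"s16.png",5,(260,95,400,215))
plan([.4655,.075,.117],np.radians(9.7),1,0.5)
```

```text
from [0.4649 0.075  0.1963] 0.1695 F [-0.7 -0.5 -0.7] open 0.0458 t 18.9833
[np.float64(0.0005), np.float64(0.0001), np.float64(0.0793), 0, 0, np.float64(0.0002), 0.5]
```

View pics/w16.png

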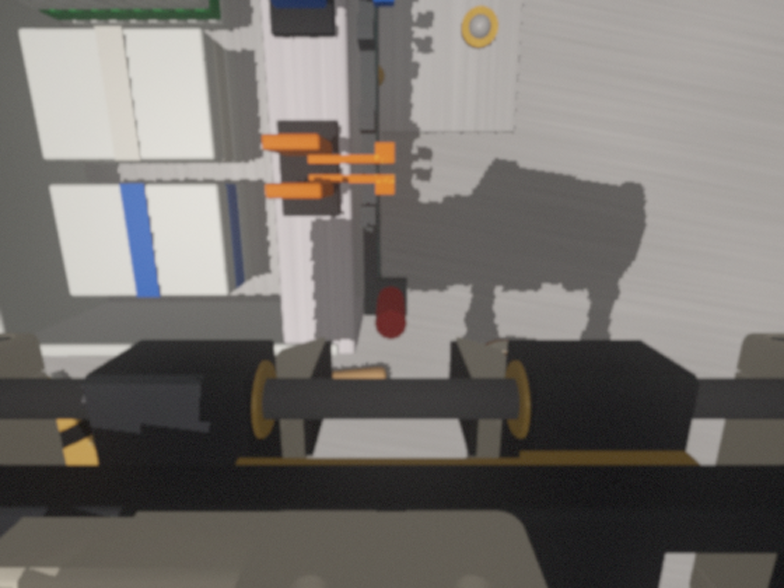

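View pics/s16.png

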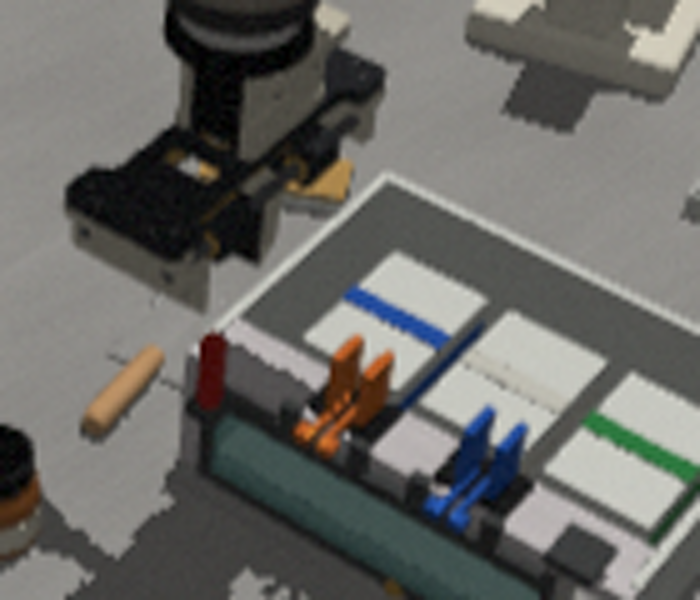

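The red post at (391,312) is laterally centred between the pads. Descending to tip height 0.122, above the header.

Call:
send_rows --pt "0 0 0.015 0 0 0 0.5" --pt "0 0 0.022 0 0 0 0.5" --pt "0 0 0.02 0 0 0 0.5" --pt "0 0 0.012 0 0 0 0.5" --pt "0 0 0.004 0 0 0 0.5"

```text
time: 19.4
tool_pos: [0.4637, 0.075, 0.1215]
tool_rot: [-3.141, 0.003, 0.169]
contact_force: [0.4, 0.1, 1.2]
opening: 0.0461
```

Call:
send_rows --pt "0 0 0 0 0 0 0.5" --pt "0 0 0 0 0 0 0.5" --pt "0 0 0 0 0 0 0.7" --pt "0 0 0 0 0 0 1" --pt "0 0 0 0 0 0 1" --newtons 30

```text
time: 19.82
tool_pos: [0.4653, 0.0749, 0.1241]
tool_rot: [3.141, -0.002, 0.168]
contact_force: [0.1, 0.2, -0.2]
opening: 0.0301
```

Call:
send_rows --pt "0 0 0 0 0 0 1" --pt "0 0 0 0 0 0 1" --pt "0 0 0 0 0 0 1" --pt "0 0 0 0 0 0 1"

```text
time: 20.15
tool_pos: [0.465, 0.075, 0.1237]
tool_rot: [-3.141, -0.0, 0.168]
contact_force: [-0.3, 0.2, 1.8]
opening: 0.0151
```

Run:
```python
from h import *
d=cam("scene"); save(d,"s17.png",5,(260,95,400,215))
plan([.4655,.075,.117],np.radians(9.7),1,0.5)
```

```text
from [0.465  0.075  0.1237] 0.1684 F [-0.5  0.9  3.9] open 0.0151 t 20.2
[np.float64(0.0005), np.float64(0.0), np.float64(0.0067), 0, 0, np.float64(-0.0009), 0.5]
```

View pics/s17.png

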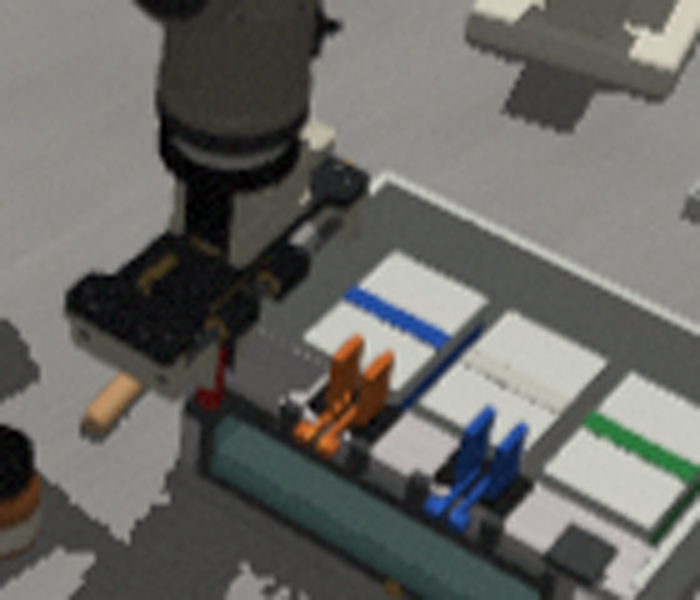

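The post is gripped, opening 15 mm. I'll swing in small arc steps about the hinge.

Call:
send_rows --pt "0.0001 0.006 0 0 0 -0.025 1" --pt "0.0003 0.012 0 0 0 -0.05 1" --pt "0.0003 0.012 0 0 0 -0.05 1" --pt "0.0003 0.012 0 0 0 -0.05 1" --pt "0.0003 0.012 0 0 0 -0.05 1"

```text
time: 20.62
tool_pos: [0.483, 0.0234, 0.1238]
tool_rot: [3.14, -0.007, 0.395]
contact_force: [13.3, 7.7, -8.7]
opening: 0.0151
```

```bash
cat >> h.py <<'E'
def gs():
    s=observe(); p=s["tool_pos"][:2]-np.array([.7016,.1154]); th=np.arctan2(-p[1],-p[0])-np.radians(9.7)
    print("t",round(s["time"],2),"r",round(np.hypot(*p),4),"th",round(th,3),"yaw-",round(s["tool_rot"][2]-np.radians(9.7),3),"z",s["tool_pos"][2].round(4),"F",s["contact_force"].round(1),"op",round(s["opening"],4), "T",s["torque"].round(2))
E
python3 -c "
from h import *
d=cam('scene'); save(d,'s18.png',5,(260,95,400,215)); gs()"
```

```text
t 20.67 r 0.2371 th 0.237 yaw- 0.229 z 0.1237 F [11.   4.3 -5.2] op 0.0154 T [ 0.85 -1.49  0.04]
```

View pics/s18.png

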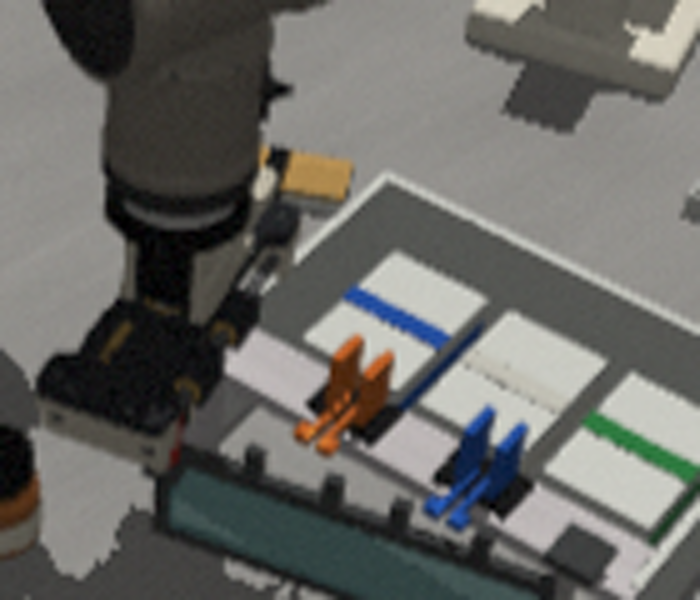

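Call:
send_rows --pt "0.001 0.012 0 0 0 -0.05 1" --pt "0.0006 0.012 0 0 0 -0.05 1" --pt "0.0006 0.012 0 0 0 -0.05 1" --pt "0.0006 0.012 0 0 0 -0.05 1" --pt "0.0006 0.012 0 0 0 -0.05 1"

```text
time: 21.08
tool_pos: [0.5151, -0.0265, 0.1237]
tool_rot: [3.14, -0.009, 0.645]
contact_force: [14.4, 13.7, -7.6]
opening: 0.0155
```

```bash
python3 -c "
from h import *
gs()"
```

```text
t 21.08 r 0.2344 th 0.481 yaw- 0.475 z 0.1237 F [14.4 13.7 -7.6] op 0.0155 T [ 2.14 -2.16 -0.02]
```

Call:
send_rows --pt "0.003 0 0 0 0 0 1" --pt "0 0 0 0 0 0 1" --pt "0 0 0 0 0 0 1"

```text
time: 21.33
tool_pos: [0.5145, -0.0256, 0.1237]
tool_rot: [3.141, -0.002, 0.643]
contact_force: [5.0, 4.4, 1.4]
opening: 0.0151
```

```bash
python3 -c "
from h import *
gs()"
```

```text
t 21.33 r 0.2343 th 0.477 yaw- 0.473 z 0.1237 F [5.  4.4 1.4] op 0.0151 T [ 0.65 -0.53  0.03]
```

Call:
send_rows --pt "0.0015 0.012 0 0 0 -0.05 1" --pt "0.001 0.012 0 0 0 -0.05 1" --pt "0.001 0.012 0 0 0 -0.05 1" --pt "0.001 0.012 0 0 0 -0.05 1" --pt "0.001 0.012 0 0 0 -0.05 1"

```text
time: 21.75
tool_pos: [0.558, -0.0665, 0.1237]
tool_rot: [-3.141, -0.0, 0.896]
contact_force: [1.0, 2.7, 3.1]
opening: 0.0154
```

```bash
sed -i 's/\[.7016,.1154\]/[.6991,.1277]/; s/np.radians(9.7)$/np.radians(12.7)/' h.py; sed -i 's/-p\[0\])-np.radians(9.7)/-p[0])-np.radians(12.7)/' h.py; python3 -c "
from h import *
gs()"
```

```text
t 21.75 r 0.2401 th 0.721 yaw- 0.726 z 0.1237 F [1.  2.7 3.1] op 0.0154 T [ 0.33  0.02 -0.06]
```

Forces are low with the corrected hinge. Next, through the detent.

Call:
send_rows --pt "0.001 0.012 0 0 0 -0.05 1" --pt "0.001 0.012 0 0 0 -0.05 1" --pt "0.001 0.012 0 0 0 -0.05 1" --pt "0.001 0.012 0 0 0 -0.05 1" --pt "0.001 0.012 0 0 0 -0.05 1"

```text
time: 22.17
tool_pos: [0.6105, -0.0954, 0.1237]
tool_rot: [-3.14, 0.001, 1.146]
contact_force: [-0.5, 0.2, 3.8]
opening: 0.0155
```

```bash
python3 -c "
from h import *
gs()"
```

```text
t 22.17 r 0.2401 th 0.971 yaw- 0.976 z 0.1237 F [-0.5  0.2  3.8] op 0.0155 T [-0.09  0.35  0.01]
```

Call:
send_rows --pt "0.001 0.012 0 0 0 -0.05 1" --pt "0.001 0.012 0 0 0 -0.05 1" --pt "0.001 0.012 0 0 0 -0.05 1"

```text
time: 22.42
tool_pos: [0.6451, -0.1063, 0.1237]
tool_rot: [-3.14, 0.001, 1.295]
contact_force: [-1.0, -1.5, 4.3]
opening: 0.015
```

```bash
python3 -c "
from h import *
d=cam('scene'); save(d,'s19.png',4,(200,125,400,255)); gs()"
```

```text
t 22.47 r 0.2402 th 1.131 yaw- 1.129 z 0.1237 F [-1.4 -3.7  4.7] op 0.0151 T [-0.46  0.45  0.07]
```

View pics/s19.png

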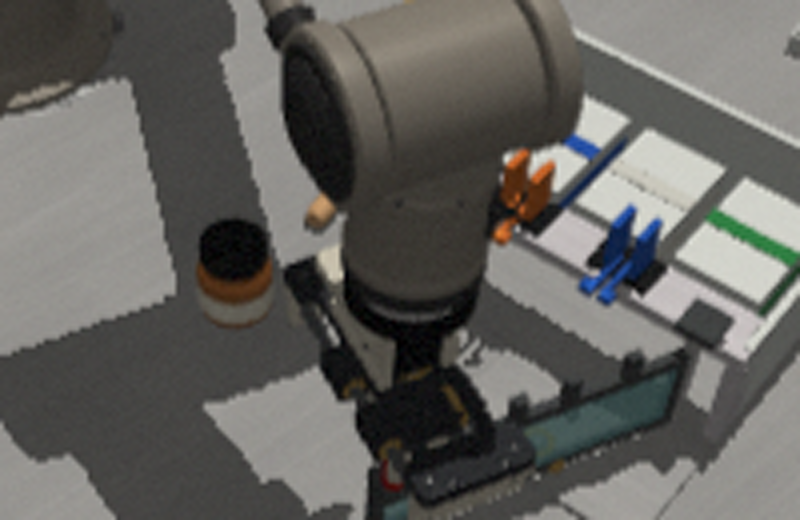

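Call:
send_rows --pt "0.0004 0.012 0 0 0 -0.05 1" --pt "0.0006 0.012 0 0 0 -0.05 1" --pt "0.0006 0.012 0 0 0 -0.05 1" --pt "0.0006 0.012 0 0 0 -0.05 1" --pt "0.0005 0.01 0 0 0 -0.042 1"

```text
time: 22.88
tool_pos: [0.7027, -0.1127, 0.1236]
tool_rot: [-3.141, -0.001, 1.537]
contact_force: [-1.7, 1.8, 4.7]
opening: 0.015
```

Call:
send_rows --pt "0 0 0 0 0 0 1" --pt "0 0 0 0 0 0 1" --pt "0 0 0 0 0 0 1"

```text
time: 23.13
tool_pos: [0.7023, -0.1126, 0.1237]
tool_rot: [-3.141, -0.0, 1.534]
contact_force: [-1.8, 1.6, 4.5]
opening: 0.0152
```

```bash
python3 -c "
from h import *
gs(); d=cam('scene'); save(d,'s20.png',1.4); d=cam('top'); save(d,'t20.png',3,(150,120,410,315)); np.savez('t20.npz',**d)
d=cam('wrist'); save(d,'w20.png',1.4);gs()"
```

```text
t 23.13 r 0.2404 th 1.362 yaw- 1.365 z 0.1237 F [-1.8  1.6  4.5] op 0.0152 T [ 0.28  0.33 -0.02]
t 23.28 r 0.2404 th 1.363 yaw- 1.366 z 0.1237 F [-2.7  3.8  4.8] op 0.0153 T [ 0.43  0.35 -0.04]
```

View pics/s20.png

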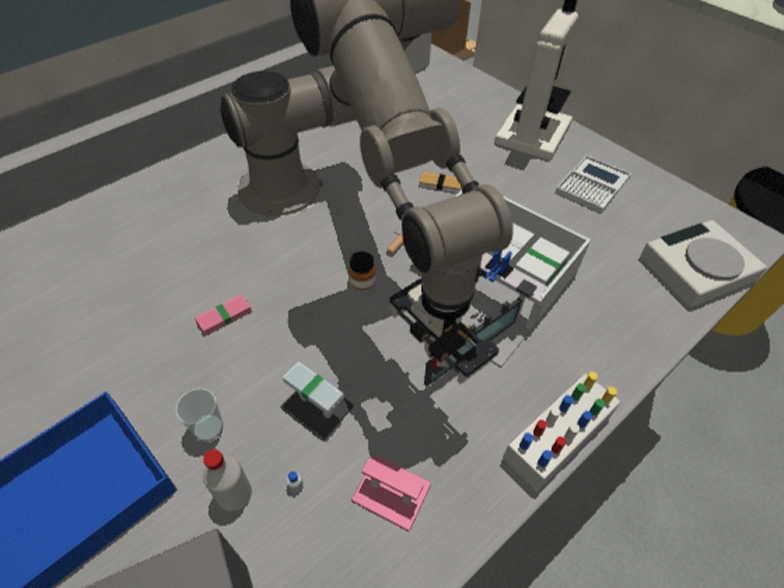

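View pics/t20.png

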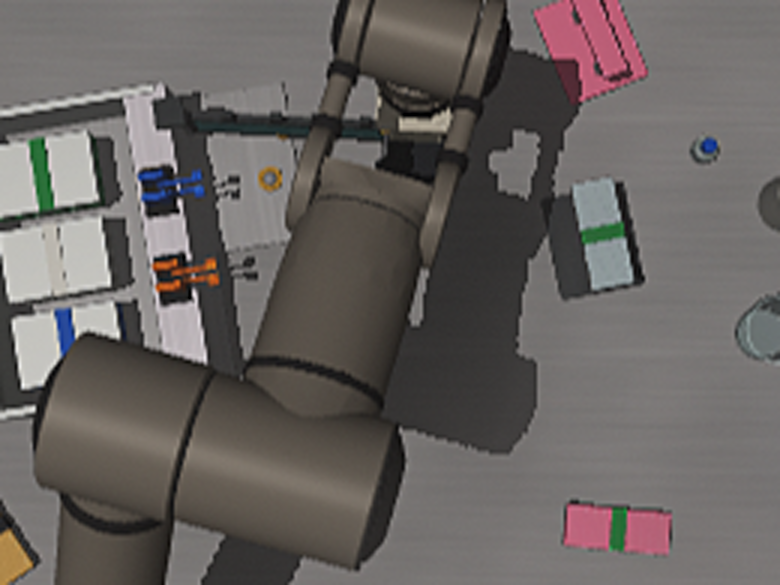

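View pics/w20.png

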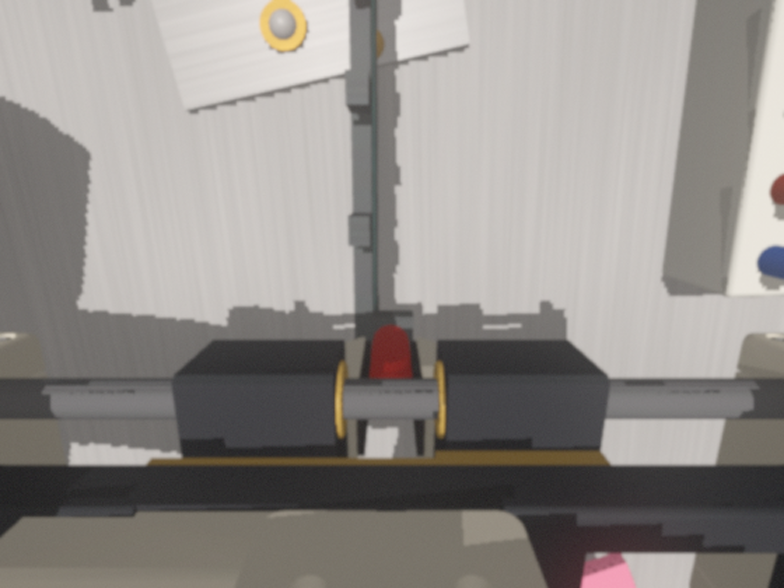

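The gate stands open at about 1.36 rad with the post between the pads. One last check of the case on its rest.

Run:
```python
from h import *
q=dict(np.load('t20.npz')); hh,ww=q["range_z"].shape
U,V=np.meshgrid(np.arange(ww),np.arange(hh)); Z=q["range_z"].astype(float); F=f(q)
P=np.stack([(U-q["cx"])/F*Z,(V-q["cy"])/F*Z,Z],-1)@q["T"][:3,:3].T+q["T"][:3,3]
m=(P[...,0]>.50)&(P[...,0]<.66)&(P[...,1]>-.37)&(P[...,1]<-.24)&(P[...,2]>.078)&(P[...,2]<.1)
w=np.array([onz(q,u,v,.088)[:2] for v,u in zip(*np.nonzero(m))]).astype(np.float32)*1000
print(cv2.minAreaRect(w),np.median(P[m][:,2]),"rest was (581.4,-302.2) 11.6deg")
gs()
```

```text
((581.714599609375, -303.0320739746094), (109.36388397216797, 45.48017120361328), 11.126168251037598) 0.08760026363273066 rest was (581.4,-302.2) 11.6deg
t 23.28 r 0.2404 th 1.363 yaw- 1.366 z 0.1237 F [-2.7  3.8  4.8] op 0.0153 T [ 0.43  0.35 -0.04]
```

The case is within 1 mm and 0.5° of the rest's centre and axis, flat at z = 0.088. Handing in.

```bash
python3 -c "
from h import *
print(workorder.hand_in()); gs()"
```

```text
the job is handed in; nothing more can be done
None
the job is handed in; nothing more can be done
```

I placed the green-banded case on the black rest, squeezed the blue catch and then the orange one, and swung the gate out by its red post. The job was handed in at about 23 s with the gate still held wide open; no verdict is reported.

- **Case:** it lies flat with its top at about 0.088 m, within 1 mm of the rest's centre and 0.5° of its axis in the top view.
- **Catches:** the fingers closed to 27 mm on each (28 mm is nominal for fully in). After each release, the wrist picture showed both tabs in and symmetric.
- **Gate:** it went past the detent and is held at about 1.36 rad, gripped at 15 mm with 30 N. The force on the tool was about 7 N at the last check.
- **Disagreement:** the gate direction first measured from the images (9.7°) did not match the swing. Sideways force rose to about 20 N, so I refitted the hinge from the post's path (12.7°) and the forces dropped. The gate angle could be up to about 0.05 rad more than stated, still between 1.2 and the 1.5 stop.
- **Other bench things:** in the last pictures, those I could see were where they started. The arm hid part of the tote area.

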